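Set out oil samples under the extraction hood

ROBOT

A 6-joint arm with a two-finger parallel gripper is mounted at the origin on the work surface. World frame = base frame: x ahead of the robot, y to its left, z up, the work surface at z = 0. Lengths are in mm, angles in rad, forces in N, time in s.
With the tool pointing down it reaches from about 350 to 975 mm from the base axis. Payload 7.1 kg.
Tool frame: the origin (TCP) lies at the very end of the fingers, on their centre line; the grasp point (between the pads) lies 19 mm behind it; z points along the fingers, y is the line along which they close (so a half turn about z gives the same grasp; the last joint's range is limited). The gripper opens to 88 mm and grips with 3 to 60 N. Pads are 20 mm wide; open, the fingers measure 115 mm over their backs; the gripper's body (75 mm by 178 mm) begins 61 mm behind the grasp point.
Start: joints at [1.176, 0.423, 1.63, -0, 1.089, -0.019], TCP at [229.353, 581.379, 222.675] pointing down, gripper open.
Joint ranges: [-3, 3], [-0.9, 2.11], [0.09, 2.58], [-1.31, 4.45], [0.11, 2.69], [-2.54, 2.54]. Speed limits (rad/s): [2.39, 2.39, 3.01, 3.14, 3.14, 3.14].

INTERFACE

Orientations are given as a rotation vector (axis times angle).
In Python, from workcell import * gives the robot as it stands.
- The arm moves only by the tool step_arm, never from a script. Its argument "deltas" is a list of rows, each a list of 3 entries, a list of its own where there are three numbers: the shift along the tool's x, y, z in units of 300 mm (1.0 is 300 mm), then the turn, a rotation vector about the tool's x, y, z in units of 1.5 rad (1.0 is 1.5 rad), then the gripper command: -1 is shut, 1 is fully open, values between are in proportion. In form: [[[dx, dy, dz], [rx, ry, rz], gripper], ...]. A call has 1 to 20 rows; each row is the pose to reach, as a shift and turn from the pose commanded when the call began, along the tool's axes at that moment; what a row does not reach only later rows make up. A row lasts 1/12 s, in which the tool goes at most 41.7 mm and 7.16 degrees, less where a joint would pass 70% of its speed; a pose out of reach is approached as far as the arm can. A call with a number of a shift or a turn outside -1 to 1 is refused whole. A call with a gripper value outside its range is refused whole. The fingers move at their own pace and stop on an object; the grip force is fixed at half the most. Time passes only in rows, so rows that repeat a pose let the fingers close. It gives the time, the measured TCP pose, the force, the opening and the grip force at its end, in the units of the state.
- get_obs(): the state, without advancing time (a new reading comes with each control period).
- get_image(name): name is "scene" or "top" or "wrist"; returns a dict with "pixels" (384x512x3 uint8, red, green, blue), "fx", "fy", "cx", "cy" (pixels), "T" (4x4, takes a point from camera to world coordinates). Camera axes: x right, y down, z forward; pixel columns grow to the right and rows downward; lengths in mm; the calibration is good to about 2 mm. A picture is of the moment at which its call begins. There is no depth.
- close_job(): hands the job in; it is judged then, once.
The state is a dict: "t": time; "qpos": joint angles; "qvel": joint speeds; "joint_torque": joint torques, N m; "ee_pos": TCP position; "orientation": TCP orientation; "ft_force": force on the tool from outside, world axes, zero at the start; "moment": the same for the moment, N m; "width": finger opening in mm; "grasp_force": force on a finger pad.
Only numpy, scipy, OpenCV 4.12 (cv2) and the standard library are available. Lean on these libraries where they do the work, as an engineer would, in place of code of your own. Each camera call takes 0.05 s, during which the arm holds its last target. There are 200 camera calls.

TASK

First swing the fume-extraction hood aside until it is right off the spill tray. Then lift the bolt's handle out of its notch, draw the bolt, open the sample chest and stand every jar that is in it upright in the spill tray; shut the lid and bolt it again, the bolt fully home and its handle laid down in the notch. Leave the hood swung back centrally over the tray (within about 2 cm), and do not shift the other things on the bench.

Things in the scene. Friction and masses are not known exactly. Their poses are not given: they have to be found in the camera images.
- hood_mouth (a point): centre of the round mouth (130 mm across) of the white conical extraction hood, 155 mm above the table. The hood is carried by a rigid level aluminium boom (40 mm across, 230 mm up) that swings about a fixed upright column; friction-held, it stays where released (about 2.5 N sideways at the knob moves it). It can swing about 1.2 rad from the tray to the robot's left, away from the chest, but only 0.5 rad the other way
- hood_knob (a point): centre of the red upright grip knob, 18 mm across, 45 mm high, standing on the hood exactly above its mouth's centre; 277 mm above the table, foot at 255 mm; its x axis is level and points along the boom to the column: the upright swing axis is 320 mm along it
- tray_in (a point): centre of the inner floor of the yellow square spill tray, fixed to the table; outside 220 x 220 mm, 16 mm high, wall and floor 4 mm; x and y axes along its sides; this point is 4 mm above the table. The hood passes centrally over it, to within 10 mm, as the arm swings
- lid (a joint): angle of the sample chest's lid, rad: 0 shut, 1.83 fully open against its stop; the lid with its bolt weighs about 0.55 kg, falls shut when released below about 1.5 rad and rests open by itself beyond 1.65 rad
- lid_lug (a point): centre of the red pull lug on the front edge of the lid: 24 mm wide (along y of the chest), 10 mm thick, sticking 40 mm out in front of the edge (this point is 22 mm in front of it); turns with the lid. About 80 mm above the table when shut, about 280 mm when open
- lid_hinge (a point): point on the hinge line of the lid (at the rear top edge of the chest), level with the lug across the chest; 204 mm behind the lug. Its axes turn with the lid: y is the hinge line; at 0 rad they are those of the chest
- chest: grey steel sample chest, yellow base band, fixed to the table; origin at the centre of its underside, front facing -x of its frame; 182 mm (x) by 274 mm (y), walls 6 mm thick and 76 mm high; foam insert, top 32 mm above the table, with six square wells 58 mm wide at x = -38 and 38, y = -80, 0 and 80 mm; lid 6 mm thick; steel keeper eye on the +y side near the front, reaching 111 mm height
- bolt (a joint): travel of the barrel bolt on top of the lid, m: 0 fully home in the keeper eye (end stop), 0.036 fully drawn (end stop); drawing it goes along -y of the chest; friction about 1.5 N, stays where left. While it is home the lid is held shut; it must be drawn at least 20 mm to clear the keeper, and be drawn when the lid is shut
- bolt_handle (a joint): turn of the bolt's handle about the bolt's axis, rad: 0 lying level towards the front (-x of the chest), 1.57 upright, limit 1.65. Below about 0.9 rad the handle's stem lies in the notched brass guide and the bolt cannot slide; there is one notch for each end of the travel (15 mm wide, stem 8 mm). Light friction, stays about where it is left
- bolt_knob (a point): centre of the gripping part of the black bolt knob (13 mm across, 28 mm long along the handle, from 25 to 53 mm from the bolt's axis; this point is 40 mm from the axis). When level, it overhangs the front edge of the lid, 22 mm in front of it and about 95 mm above the table; moves with the bolt and handle
- bolt_axis (a point): point on the axis of the barrel bolt where the handle is fixed (12 mm above the lid, 18 mm behind its front edge); it slides with the bolt and moves with the lid; its y axis is the axis of the bolt. Brass saddles and guide along the bolt reach at most 10 mm above this axis
- jar1_mid (a point): centre (30 mm above its underside) of a squat amber glass sample jar with white screw cap: body 50 mm across up to 32 mm, sloping in to the cap, 34 mm across, from 41 to 60 mm above the underside; 0.12 to 0.2 kg; at the start it stands upright in a foam well of the chest, underside 6 mm above the table, top 10 mm below the chest's rim; may be absent
- jar2_mid (a point): centre (30 mm above its underside) of a squat amber glass sample jar with white screw cap: body 50 mm across up to 32 mm, sloping in to the cap, 34 mm across, from 41 to 60 mm above the underside; 0.12 to 0.2 kg; at the start it stands upright in a foam well of the chest, underside 6 mm above the table, top 10 mm below the chest's rim; may be absent
- jar3_mid (a point): centre (30 mm above its underside) of a squat amber glass sample jar with white screw cap: body 50 mm across up to 32 mm, sloping in to the cap, 34 mm across, from 41 to 60 mm above the underside; 0.12 to 0.2 kg; at the start it stands upright in a foam well of the chest, underside 6 mm above the table, top 10 mm below the chest's rim; may be absent
- jar4_mid (a point): centre (30 mm above its underside) of a squat amber glass sample jar with white screw cap: body 50 mm across up to 32 mm, sloping in to the cap, 34 mm across, from 41 to 60 mm above the underside; 0.12 to 0.2 kg; at the start it stands upright in a foam well of the chest, underside 6 mm above the table, top 10 mm below the chest's rim; may be absent
- jar5_mid (a point): centre (30 mm above its underside) of a squat amber glass sample jar with white screw cap: body 50 mm across up to 32 mm, sloping in to the cap, 34 mm across, from 41 to 60 mm above the underside; 0.12 to 0.2 kg; at the start it stands upright in a foam well of the chest, underside 6 mm above the table, top 10 mm below the chest's rim; may be absent
- jar6_mid (a point): centre (30 mm above its underside) of a squat amber glass sample jar with white screw cap: body 50 mm across up to 32 mm, sloping in to the cap, 34 mm across, from 41 to 60 mm above the underside; 0.12 to 0.2 kg; at the start it stands upright in a foam well of the chest, underside 6 mm above the table, top 10 mm below the chest's rim; may be absent
- beaker: glass beaker, 64 mm across, 75 mm high; bystander, origin near its underside's centre; leave where it is
- oil_tin: yellow and green oil tin with yellow handle, 75 x 110 mm, 170 mm high; bystander, origin near its underside's centre; leave where it is
- media_bottle: clear glass bottle with blue cap, 68 mm across, 135 mm high; bystander, origin near its underside's centre; leave where it is
- funnel: orange funnel standing mouth down, 84 mm across, 85 mm high; bystander, origin near its underside's centre; leave where it is
- spatula: steel spatula 170 mm long lying flat; bystander, origin near its underside's centre; leave where it is
- bung: steel drum bung, 52 mm across, 18 mm high; bystander, origin near its underside's centre; leave where it is
- wrench: steel wrench 160 mm long lying flat; bystander, origin near its underside's centre; leave where it is

How it is judged (in metres and radians):
On the way, in this order (a step that is already met when the one before it is completed fails the run):
1. the hood is swung right off the tray (its centre over 17 cm from the tray's centre) (horizontal distance between hood_mouth and tray_in above 0.17 m), for 0.2 s.
2. the bolt is drawn and the lid is open (beyond 1.4 rad) (value of joint lid above 1.4 rad and value of joint bolt above 0.015 m), for 0.2 s.
3. every jar stands upright in the tray (x of jar1_mid in the frame of tray_in between -0.095 and 0.095 m and y of jar1_mid in the frame of tray_in between -0.095 and 0.095 m and z of each of jar1_mid, jar2_mid, jar3_mid, jar4_mid, jar5_mid, jar6_mid in the frame of tray_in below 0.035 m and angle between each of jar1_mid, jar2_mid, jar3_mid, jar4_mid, jar5_mid, jar6_mid's own z axis and vertical below 0.1 rad and x of jar2_mid in the frame of tray_in between -0.095 and 0.095 m and y of jar2_mid in the frame of tray_in between -0.095 and 0.095 m and x of jar3_mid in the frame of tray_in between -0.095 and 0.095 m and y of jar3_mid in the frame of tray_in between -0.095 and 0.095 m and x of jar4_mid in the frame of tray_in between -0.095 and 0.095 m and y of jar4_mid in the frame of tray_in between -0.095 and 0.095 m and x of jar5_mid in the frame of tray_in between -0.095 and 0.095 m and y of jar5_mid in the frame of tray_in between -0.095 and 0.095 m and x of jar6_mid in the frame of tray_in between -0.095 and 0.095 m and y of jar6_mid in the frame of tray_in between -0.095 and 0.095 m), for 0.2 s.
At the end, for the whole second after the job is handed in: every jar stands upright (0.1 rad) on the tray floor inside its rim; lid shut (under 0.03 rad), bolt home (under 5 mm) with its handle down in the notch (under 0.3 rad); hood centre within 25 mm of the tray centre; all at rest (all of step 3 and value of joint lid below 0.03 rad and value of joint bolt below 0.005 m and value of joint bolt_handle below 0.3 rad and horizontal distance between hood_mouth and tray_in below 0.025 m and linear speed of each of jar1, jar2, jar3, jar4, jar5, jar6 below 0.02 m/s); the robot touches nothing.
It fails at once if one of the other things on the bench is shifted more than 4 cm (distance of any of beaker, oil_tin, media_bottle, funnel, spatula, bung, wrench from where it was at the start of the episode above 0.04 m).
Of jar1, jar2, jar3, jar4, jar5, jar6 only 2 to 4 are there at a start; the rules pass over those that are not, and their reading is None.
At some moment in a run one of jar1, jar2, jar3, jar4, jar5, jar6 may be knocked a few centimetres aside while the robot is not near it.
It also fails if it takes over 210 s, if anything falls off the work surface, if the arm or the gripper's body presses on something with over 40 N, if the wrist force passes 120 N, or if a joint passes its speed limit or range.

## Working session

There is one attempt and no reset: what is moved stays moved. The work goes in short steps, Python scripts to look and compute and a tool call to move; the robot and the scene stay as the last step left them, time stands still between calls to the robot, and variables do not carry over. Pictures are saved under pics/ and viewed, at most 14 in all, crops included, and the job is handed in when it is done.

Besides the shell and the picture viewer there is one more tool, called after ">>>" as name(argument=value, ...), one argument or row to a line, values as JSON. step_arm: Moves the arm, as the interface text tells. Its arguments: {"type":"object","properties":{"deltas":{"type":"array","items":{"type":"array"}}},"required":["deltas"]}

```bash
mkdir -p pics
cat > h.py <<'E'
from workcell import *
import numpy as np, cv2
from scipy.spatial.transform import Rotation as R
def snap(n,f,crop=None,s=1):
    im=get_image(n); np.savez('pics/'+f+'.npz',**im)
    p=im['pixels'][:,:,::-1]
    if crop: x0,y0,x1,y1=crop; p=p[y0:y1,x0:x1]
    cv2.imwrite('pics/'+f+'.png',cv2.resize(p,None,fx=s,fy=s,interpolation=cv2.INTER_CUBIC)); return im
def pix(im,u,v,z):
    T=im['T']; d=T[:3,:3]@np.array([(u-im['cx'])/im['fx'],(v-im['cy'])/im['fy'],1]); o=T[:3,3]
    return o+d*(z-o[2])/d[2]
def load(f): return dict(np.load('pics/'+f+'.npz'))
def proj(im,p):
    T=im['T']; c=T[:3,:3].T@(np.array(p)-T[:3,3]); return im['fx']*c[0]/c[2]+im['cx'],im['fy']*c[1]/c[2]+im['cy']
def tri(obs): # list of (im,u,v)
    A=np.zeros((3,3));b=np.zeros(3)
    for im,u,v in obs:
        d=im['T'][:3,:3]@np.array([(u-im['cx'])/im['fx'],(v-im['cy'])/im['fy'],1]); d/=np.linalg.norm(d)
        P=np.eye(3)-np.outer(d,d); A+=P; b+=P@im['T'][:3,3]
    return np.linalg.solve(A,b)
def delta(pos,rotm=None):
    """units shift and turn from current pose to target"""
    o=get_obs(); r=R.from_rotvec(o['orientation'])
    t=r.inv().apply(np.array(pos)-o['ee_pos'])/300
    w=np.zeros(3) if rotm is None else (r.inv()*rotm).as_rotvec()/1.5
    return np.round(t,4).tolist(),np.round(w,4).tolist()
def down(yaw): # finger-closing line (tool y) at angle yaw in world; z down
    c,s=np.cos(yaw),np.sin(yaw); y=np.array([c,s,0]); z=np.array([0,0,-1]); x=np.cross(y,z)
    return R.from_matrix(np.c_[x,y,z])
E
python3 - <<'E'
from h import *
a=snap('scene','s0',s=1.5); b=snap('top','t0',s=1.5)
for i in (a,b): print(i['fx'],i['cx'],i['cy'],i['T'].round(3).tolist())
o=get_obs(); print(o); print(R.from_rotvec(o['orientation']).as_matrix().round(3))
E
```

```text
419.1625401042093 256.5468509272428 193.9177197515915 [[0.859, 0.391, -0.331, 972.366], [0.512, -0.664, 0.545, -816.998], [-0.007, -0.638, -0.77, 1175.46], [0.0, 0.0, 0.0, 1.0]]
420.1694534706221 254.0761624882385 191.25799420120572 [[-0.016, -0.99, 0.138, 319.42], [-1.0, 0.019, 0.017, -102.664], [-0.019, -0.138, -0.99, 1674.25], [0.0, 0.0, 0.0, 1.0]]
{'t': 0.1, 'qpos': array([ 1.17600090e+00,  4.23786191e-01,  1.63060264e+00, -1.01329091e-05,
        1.08862236e+00, -1.89417863e-02]), 'qvel': array([ 0.00120377,  0.00020495, -0.00334491, -0.00107223,  0.00083716,
        0.00046224]), 'joint_torque': array([ 5.54003745e-04, -5.45609021e+01, -2.74325395e+01,  6.45158929e-02,
        1.88664836e-02, -2.45821940e-05]), 'ee_pos': array([229.16574688, 580.92356828, 221.97014575]), 'orientation': array([-5.86860378e-01, -3.08600374e+00,  2.18342676e-03]), 'ft_force': array([ 0.09924739, -0.53988847,  0.18942562]), 'moment': array([-0.01888191, -0.00448375,  0.00448177]), 'grasp_force': 0.0, 'width': 87.9351919434148}
[[-0.93   0.367 -0.001]
 [ 0.367  0.93  -0.001]
 [ 0.    -0.001 -1.   ]]
```

View pics/s0.png

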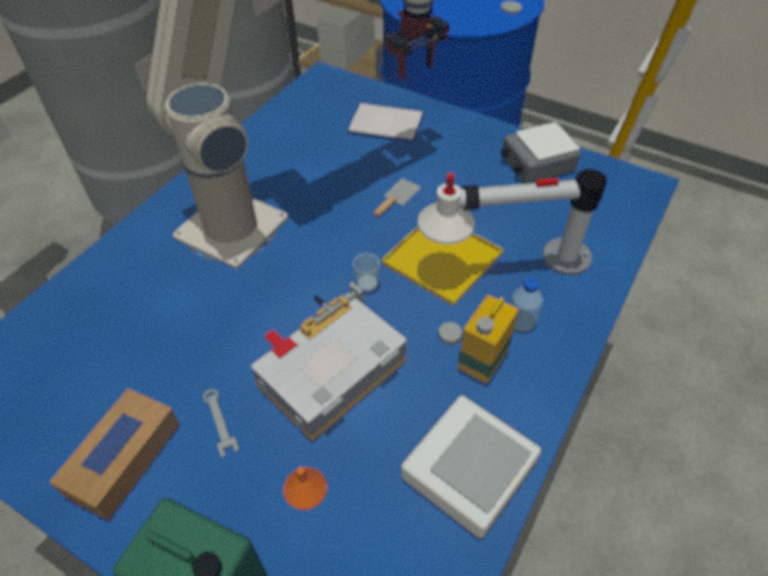

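View pics/t0.png

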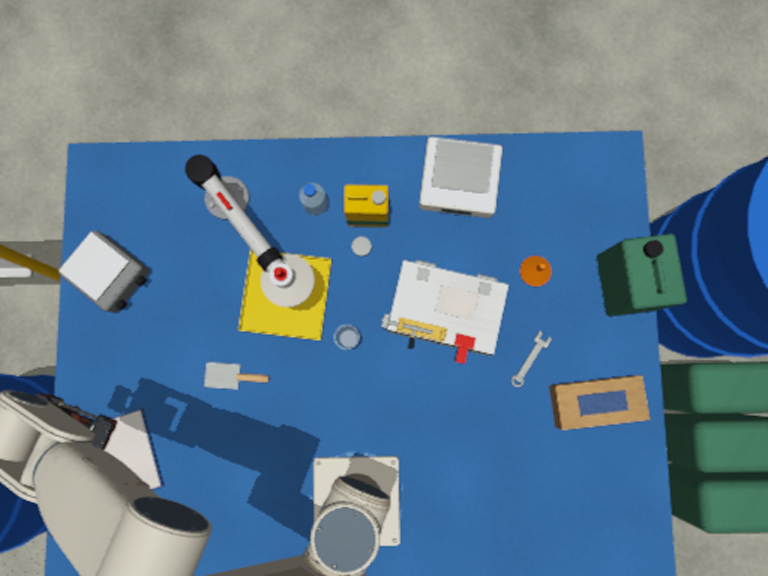

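Run:
```python
from h import *
a=load('s0');b=load('t0')
P=lambda n,u,v,z:print(n,pix(b,u/1.5,v/1.5,z).round(0))
P('knobtop',281,273,300)
for c in [(251,247),(331,258),(320,340),(239,331)]: P('tray',*c,16)
P('colbase',228,198,5);P('beaker',347,337,75);P('bottle',311,190,135);P('tin',367,200,170);P('bung',361,246,18);P('spat',238,375,5);P('wr',530,360,5);P('fun',540,267,85)
for c in [(405,261),(508,283),(494,354),(389,326)]: P('lid',*c,82)
P('bknob',411,343,95);P('lug',463,350,80)
print('knob tri',tri([(a,450/1.5,175/1.5),(b,281/1.5,271/1.5)]).round(0))
def crop(im,f,x0,y0,x1,y1,s): cv2.imwrite('pics/'+f,cv2.resize(im['pixels'][y0:y1,x0:x1,::-1],None,fx=s,fy=s,interpolation=cv2.INTER_CUBIC))
p=cv2.resize(b['pixels'][165:245,250:345,::-1],(570,480),interpolation=cv2.INTER_CUBIC)
cv2.imwrite('pics/c0.png',p)
```

```text
knobtop [546. 142. 300.]
tray [665. 274.  16.]
tray [631.  59.  16.]
tray [412.  89.  16.]
tray [440. 303.  16.]
colbase [806. 342.   5.]
beaker [415.  14.  75.]
bottle [784.  97. 135.]
tin [745. -46. 170.]
bung [662. -22.  18.]
spat [325. 307.   5.]
wr [ 351. -461.    5.]
fun [ 584. -480.   85.]
lid [ 607. -138.   82.]
lid [ 545. -398.   82.]
lid [ 366. -355.   82.]
lid [441. -94.  82.]
bknob [ 396. -148.   95.]
lug [ 377. -278.   80.]
knob tri [552. 143. 304.]
```

View pics/c0.png

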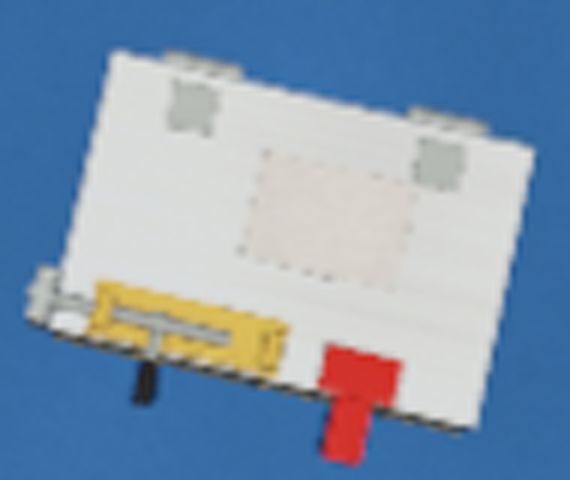

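>>> step_arm(
  deltas=[
    [[0,0,-0.36],[0,0,-0.05],1],
    [[0,0,-0.36],[0,0,-0.15],1],
    [[0,0,-0.36],[0,0,-0.2525],1],
    [[-0.76,-0.485,-0.36],[0,0,-0.2525],1],
    [[-0.76,-0.485,-0.36],[0,0,-0.2525],1],
    [[-0.76,-0.485,-0.36],[0,0,-0.2525],1],
    [[-0.76,-0.485,-0.36],[0,0,-0.2525],1],
    [[-0.76,-0.485,-0.36],[0,0,-0.2525],1],
    [[-0.76,-0.485,-0.36],[0,0,-0.2525],1],
    [[-0.76,-0.485,-0.36],[0,0,-0.2525],1],
    [[-0.76,-0.485,-0.36],[0,0,-0.2525],1],
    [[-0.76,-0.485,-0.36],[0,0,-0.2525],1],
  ],
)

```text
t: 1.1
ee_pos: [388.4, 361.6, 330.5]
orientation: [0.0, -3.141, -0.0]
ft_force: [-0.1, 0.7, -0.1]
width: 87.5
grasp_force: 0.0
```

Run:
```python
from h import *
o=get_obs(); print(o['ee_pos'],o['qpos'],delta([549,142,330],down(np.pi/2)))
b=load('t0')
q=lambda x,y:(250+x/6,165+y/6)
C=[(115,52),(535,148),(475,428),(55,330)]
L=np.array([pix(b,*q(*c),82) for c in C]); print(L.round(1))
print(np.linalg.norm(L-np.roll(L,1,0),axis=1)); m=L.mean(0)
yv=(L[0]+L[3]-L[1]-L[2])[:2]; xv=(L[0]+L[1]-L[2]-L[3])[:2]
print('c',m,'yaw',np.degrees(np.arctan2(yv[1],yv[0]))-90,np.degrees(np.arctan2(xv[1],xv[0])))
print('bk',pix(b,*q(146,380),95),'lug',pix(b,*q(347,430),80))
```

```text
[388.43601021 361.591877   330.52804043] [ 7.27010046e-01  1.70098507e-01  1.72322828e+00  3.37792848e-04
  1.24858676e+00 -8.44138409e-01] ([-0.535, -0.7321, 0.0015], [0.0, -0.0003, 0.0002])
[[ 608.3 -134.4   82. ]
 [ 541.1 -399.8   82. ]
 [ 364.8 -354.6   82. ]
 [ 430.8  -92.7   82. ]]
[182.34355404 273.82135416 182.00214345 270.0581537 ]
c [ 486.23834504 -245.39820623   82.        ] yaw -14.179465296489 -13.79436036178833
bk [ 397.65979858 -149.07003246   95.        ] lug [ 364.94266113 -274.82472801   80.        ]
```

>>> step_arm(
  deltas=[
    [[-0.535,-0.733,0],[0,0,0],1],
    [[-0.535,-0.733,0],[0,0,0],1],
    [[-0.535,-0.733,0],[0,0,0],1],
    [[-0.535,-0.733,0],[0,0,0],1],
    [[-0.535,-0.733,0],[0,0,0],1],
    [[-0.535,-0.733,0],[0,0,0],1],
    [[-0.535,-0.733,0],[0,0,0],1],
    [[-0.535,-0.733,0.1],[0,0,0],1],
    [[-0.535,-0.733,0.2],[0,0,0],1],
    [[-0.535,-0.733,0.217],[0,0,0],1],
    [[-0.535,-0.733,0.217],[0,0,0],0],
    [[-0.535,-0.733,0.217],[0,0,0],-1],
    [[-0.535,-0.733,0.217],[0,0,0],-1],
    [[-0.535,-0.733,0.217],[0,0,0],-1],
    [[-0.535,-0.733,0.217],[0,0,0],-1],
    [[-0.535,-0.733,0.217],[0,0,0],-1],
    [[-0.535,-0.733,0.217],[0,0,0],-1],
    [[-0.535,-0.733,0.217],[0,0,0],-1],
  ],
)

```text
t: 2.6
ee_pos: [549.3, 143.0, 265.9]
orientation: [-0.005, 3.141, 0.0]
ft_force: [-1.0, 0.7, -0.5]
width: 38.4
grasp_force: 1.5
```

Run:
```python
from h import *
o=get_obs(); print(o['ee_pos'],o['width'],o['ft_force'])
w=snap('wrist','w1');
```

```text
[549.27183549 142.95431742 265.94036354] 38.361869703813795 [-0.978755    0.73103829 -0.50022899]
```

>>> step_arm(
  deltas=[
    [[0,0,0],[0,0,0],-1],
    [[0,0,0],[0,0,0],-1],
    [[0,0,0],[0,0,0],-1],
    [[0,0,0],[0,0,0],-1],
    [[0,0,0],[0,0,0],-1],
    [[0,0,0],[0,0,0],-1],
  ],
)

```text
t: 3.15
ee_pos: [551.0, 144.5, 266.2]
orientation: [-0.005, 3.137, 0.005]
ft_force: [5.6, 6.9, -1.9]
width: 17.5
grasp_force: 30.0
```

View pics/w1.png

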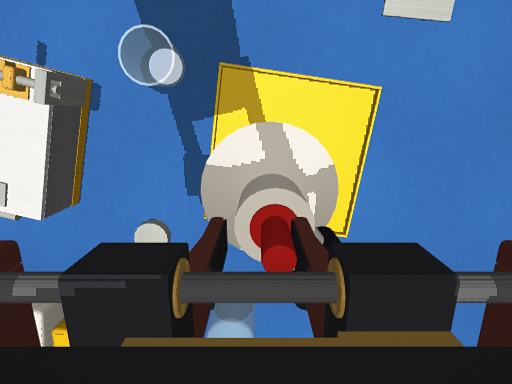

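Run:
```python
from h import *
C=np.array([803,340]);
for k in range(0,17):
    a=np.radians(-142.2-3.75*k); p=C+320*np.array([np.cos(a),np.sin(a)]); d=p-[550,144]
    print(np.round([-d[0]/300,d[1]/300],3).tolist(),p.round())
```

```text
[-0.001, -0.0] [550. 144.]
[0.04, 0.056] [538. 161.]
[0.078, 0.115] [527. 179.]
[0.111, 0.177] [517. 197.]
[0.14, 0.24] [508. 216.]
[0.165, 0.305] [501. 236.]
[0.186, 0.372] [494. 256.]
[0.202, 0.44] [489. 276.]
[0.213, 0.509] [486. 297.]
[0.221, 0.578] [484. 317.]
[0.223, 0.648] [483. 338.]
[0.221, 0.718] [484. 359.]
[0.215, 0.787] [486. 380.]
[0.204, 0.856] [489. 401.]
[0.188, 0.924] [493. 421.]
[0.169, 0.991] [499. 441.]
[0.144, 1.056] [507. 461.]
```

>>> step_arm(
  deltas=[
    [[0.02,0.028,0],[0,0,0],-1],
    [[0.04,0.056,0],[0,0,0],-1],
    [[0.078,0.115,0],[0,0,0],-1],
    [[0.111,0.177,0],[0,0,0],-1],
    [[0.14,0.24,0],[0,0,0],-1],
    [[0.165,0.305,0],[0,0,0],-1],
    [[0.186,0.372,0],[0,0,0],-1],
    [[0.202,0.44,0],[0,0,0],-1],
    [[0.213,0.509,0],[0,0,0],-1],
    [[0.221,0.578,0],[0,0,0],-1],
    [[0.223,0.648,0],[0,0,0],-1],
    [[0.221,0.718,0],[0,0,0],-1],
    [[0.215,0.787,0],[0,0,0],-1],
    [[0.204,0.856,0],[0,0,0],-1],
    [[0.188,0.924,0],[0,0,0],-1],
    [[0.169,0.991,0],[0,0,0],-1],
    [[0.169,0.991,0],[0,0,0],-1],
    [[0.169,0.991,0],[0,0,0],-1],
    [[0.169,0.991,0],[0,0,0],-1],
  ],
)

```text
t: 4.73
ee_pos: [496.8, 440.8, 265.9]
orientation: [0.006, -3.141, -0.002]
ft_force: [-4.1, 5.0, 3.2]
width: 17.0
grasp_force: 30.0
```

Run:
```python
from h import *
b=snap('top','t2',crop=(100,60,380,250),s=2.8)
```

```text
(no output)
```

View pics/t2.png

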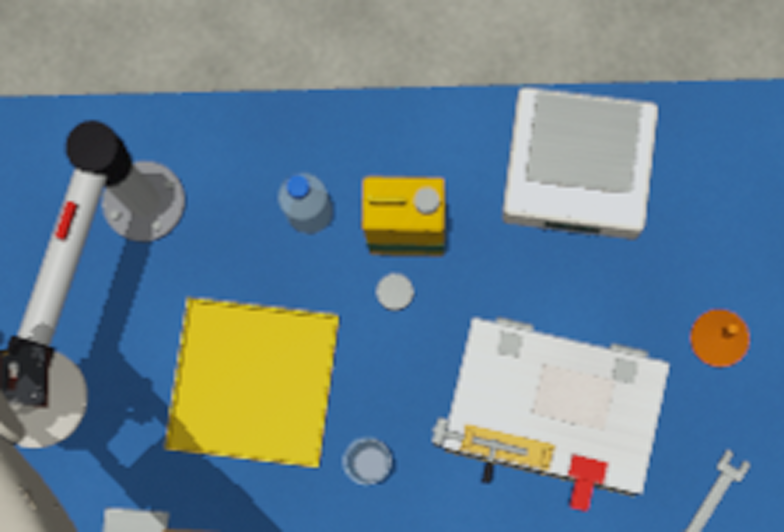

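>>> step_arm(
  deltas=[
    [[0,0,0],[0,0,0],0],
    [[0,0,0],[0,0,0],0],
    [[0,0,0],[0,0,0],0],
    [[0,0,0],[0,0,0],0],
    [[0,0,0],[0,0,0],0],
    [[0,0,-0.1],[0,0,0],0],
    [[0,0,-0.22],[0,0,0],0],
    [[0,0,-0.22],[0,0,0],0],
    [[0.2,-0.95,-0.22],[0,0,0],0],
    [[0.2,-0.95,-0.22],[0,0,0.05],0],
    [[0.2,-0.95,-0.22],[0,0,0.1],0],
    [[0.2,-0.95,-0.22],[0,0,0.163],0],
    [[0.2,-0.95,-0.22],[0,0,0.163],0],
    [[0.2,-0.95,-0.22],[0,0,0.163],0],
    [[0.2,-0.95,-0.22],[0,0,0.163],0],
    [[0.2,-0.95,-0.22],[0,0,0.163],0],
    [[0.2,-0.95,-0.22],[0,0,0.163],0],
    [[0.2,-0.95,-0.22],[0,0,0.163],0],
  ],
)

```text
t: 6.28
ee_pos: [439.0, 155.1, 332.0]
orientation: [0.38, 3.117, 0.001]
ft_force: [0.3, 0.7, -1.8]
width: 43.7
grasp_force: 0.0
```

Run:
```python
from h import *
Y=np.pi/2-np.radians(14)
o=get_obs(); print(o['ee_pos'],o['width'],delta([398,-149,220],down(Y)))
```

```text
[438.95300586 155.05492609 331.99171224] 43.69283305165057 ([-0.1106, -1.017, 0.3724], [0.0007, 0.0007, 0.0011])
```

>>> step_arm(
  deltas=[
    [[-0.11,-1.0,0.2],[0,0,0],0],
    [[-0.11,-1.0,0.2],[0,0,0],0],
    [[-0.11,-1.0,0.2],[0,0,0],0],
    [[-0.11,-1.0,0.2],[0,0,0],0],
    [[-0.11,-1.0,0.2],[0,0,0],0],
    [[-0.11,-1.0,0.2],[0,0,0],0],
    [[-0.11,-1.0,0.2],[0,0,0],0],
    [[-0.11,-1.0,0.2],[0,0,0],0],
    [[-0.11,-1.0,0.37],[0,0,0],0],
    [[-0.11,-1.0,0.37],[0,0,0],0],
    [[-0.11,-1.0,0.37],[0,0,0],0],
    [[-0.11,-1.0,0.37],[0,0,0],0],
  ],
)

```text
t: 7.28
ee_pos: [399.1, -143.3, 220.5]
orientation: [-0.375, -3.117, -0.001]
ft_force: [0.0, -1.0, 0.1]
width: 44.0
grasp_force: 0.0
```

Run:
```python
from h import *
w=snap('wrist','w3',s=1.5); print(get_obs()['ee_pos'],w['T'].round(2).tolist())
for p in [(398,-149,95)]: print(proj(w,p))
```

```text
[ 399.7664253  -143.52276993  221.33048611] [[0.24, 0.94, 0.24, 334.11], [0.97, -0.23, -0.06, -126.94], [0.0, 0.25, -0.97, 382.63], [0.0, 0.0, 0.0, 1.0]]
(np.float64(251.7131446153247), np.float64(186.50190008956596))
```

View pics/w3.png

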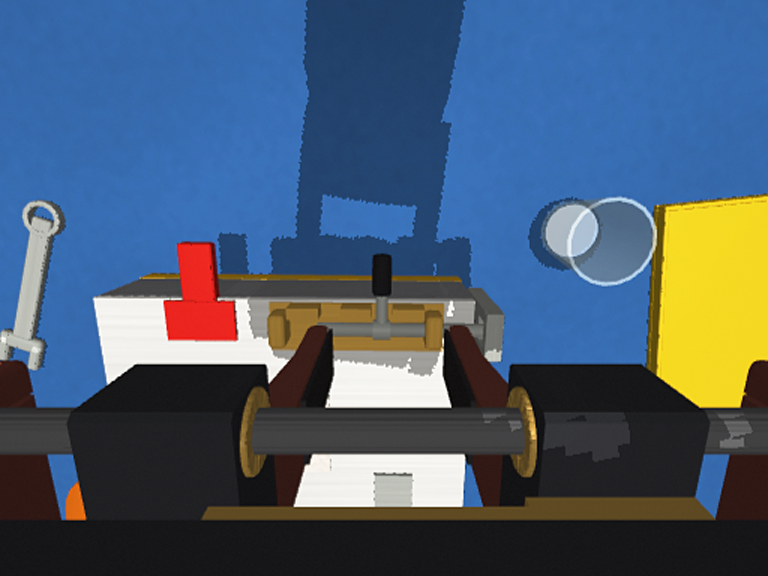

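Run:
```python
from h import *
w=load('w3'); O=np.array([486,-245]); c,s=np.cos(np.radians(-14)),np.sin(np.radians(-14)); ex=np.array([c,s]);ey=np.array([-s,c])
for n,u,v,z in [('knob',382,275,95),('axis',382,329,96),('lug',198,270,80),('lugtip',198,243,83),('edgeL',95,296,82),('edgeR',472,290,82)]:
    p=pix(w,u/1.5,v/1.5,z); d=p[:2]-O; print(n,p.round(1),(d@ex).round(1),(d@ey).round(1))
Y=np.pi/2-np.radians(14)
p=pix(w,382/1.5,275/1.5,95); print(delta([p[0],p[1],76],down(Y)))
```

```text
knob [ 395.5 -145.3   95. ] -111.9 74.9
axis [ 432.6 -154.5   96. ] -73.7 74.9
lug [ 364.1 -271.9   80. ] -111.8 -55.6
lugtip [ 345.8 -264.    83. ] -131.5 -52.3
edgeL [ 364.3 -348.8   82. ] -93.0 -130.2
edgeR [424.2 -86.4  82. ] -98.3 138.9
([0.0125, -0.0091, 0.4844], [0.0001, 0.0002, 0.0032])
```

>>> step_arm(
  deltas=[
    [[0.014,-0.009,0.13],[0,0,0.002],0],
    [[0.014,-0.009,0.26],[0,0,0.002],0],
    [[0.014,-0.009,0.38],[0,0,0.002],0],
    [[0.014,-0.009,0.45],[0,0,0.002],0],
    [[0.014,-0.009,0.484],[0,0,0.002],0],
    [[0.014,-0.009,0.484],[0,0,0.002],0],
    [[0.014,-0.009,0.484],[0,0,0.002],-1],
    [[0.014,-0.009,0.484],[0,0,0.002],-1],
    [[0.014,-0.009,0.484],[0,0,0.002],-1],
    [[0.014,-0.009,0.484],[0,0,0.002],-1],
    [[0.014,-0.009,0.484],[0,0,0.002],-1],
    [[0.014,-0.009,0.484],[0,0,0.002],-1],
    [[0.014,-0.009,0.484],[0,0,0.002],-1],
    [[0.014,-0.009,0.484],[0,0,0.002],-1],
  ],
)

```text
t: 8.5
ee_pos: [394.5, -146.3, 75.9]
orientation: [0.383, 3.117, -0.001]
ft_force: [-0.4, -3.2, 6.4]
width: 12.1
grasp_force: 30.0
```

>>> step_arm(
  deltas=[
    [[-0.001,0,-0.0166],[0,0,0],-1],
    [[-0.004,0,-0.033],[0,0,0],-1],
    [[-0.009,0,-0.049],[0,0,0],-1],
    [[-0.016,0,-0.064],[0,0,0],-1],
    [[-0.025,0,-0.078],[0,0,0],-1],
    [[-0.036,0,-0.091],[0,0,0],-1],
    [[-0.048,0,-0.102],[0,0,0],-1],
    [[-0.061,0,-0.112],[0,0,0],-1],
    [[-0.076,0,-0.12],[0,0,0],-1],
    [[-0.091,0,-0.1265],[0,0,0],-1],
    [[-0.107,0,-0.131],[0,0,0],-1],
    [[-0.122,0,-0.133],[0,0,0],-1],
    [[-0.122,0,-0.133],[0,0,0],-1],
    [[-0.122,0,-0.133],[0,0,0],-1],
  ],
)

```text
t: 9.67
ee_pos: [426.3, -154.2, 115.1]
orientation: [-0.381, -3.111, -0.001]
ft_force: [-8.8, -3.9, 7.2]
width: 11.5
grasp_force: 29.9
```

>>> step_arm(
  deltas=[
    [[0,-0.02,0],[0,0,0],-1],
    [[0,-0.04,0],[0,0,0],-1],
    [[0,-0.06,0],[0,0,0],-1],
    [[0,-0.08,0],[0,0,0],-1],
    [[0,-0.1,0],[0,0,0],-1],
    [[0,-0.12,0],[0,0,0],-1],
    [[0,-0.124,0],[0,0,0],-1],
    [[0,-0.124,0],[0,0,0],-1],
  ],
)

```text
t: 10.33
ee_pos: [417.2, -189.4, 115.1]
orientation: [-0.383, -3.111, -0.004]
ft_force: [-7.3, 2.8, 5.9]
width: 11.8
grasp_force: 30.0
```

>>> step_arm(
  deltas=[
    [[0.015,0.004,0.002],[0,0,0],-1],
    [[0.031,0.004,0.0065],[0,0,0],-1],
    [[0.046,0.004,0.013],[0,0,0],-1],
    [[0.061,0.004,0.021],[0,0,0],-1],
    [[0.074,0.004,0.031],[0,0,0],-1],
    [[0.086,0.004,0.042],[0,0,0],-1],
    [[0.097,0.004,0.055],[0,0,0],-1],
    [[0.106,0.004,0.069],[0,0,0],-1],
    [[0.113,0.004,0.084],[0,0,0],-1],
    [[0.118,0.004,0.1],[0,0,0],-1],
    [[0.121,0.004,0.116],[0,0,0],-1],
    [[0.121,0.004,0.128],[0,0,0],-1],
    [[0.121,0.004,0.128],[0,0,0],-1],
  ],
)

```text
t: 11.42
ee_pos: [387.4, -181.5, 77.6]
orientation: [0.383, 3.114, -0.002]
ft_force: [3.1, -2.3, 4.1]
width: 12.5
grasp_force: 30.0
```

>>> step_arm(
  deltas=[
    [[0,0,0],[0,0,0],0.14],
    [[0,0,0],[0,0,0],0.14],
    [[0,0,0],[0,0,0],0.14],
    [[0,0,0],[0,0,0],0.14],
    [[0,0,-0.1],[0,0,0],0.14],
    [[0.013,0,-0.2],[0,0,0],0.14],
    [[0.013,-0.1,-0.2],[0,0,0],0.14],
    [[0.013,-0.2,-0.2],[0,0,0],0.14],
    [[0.013,-0.311,-0.2],[0,0,0],0.14],
    [[0.013,-0.311,-0.2],[0,0,0],0.14],
    [[0.013,-0.311,-0.1],[0,0,0],0.14],
    [[0.013,-0.311,0],[0,0,0],0.14],
    [[0.013,-0.311,0.032],[0,0,0],0.14],
    [[0.013,-0.311,0.032],[0,0,0],-1],
    [[0.013,-0.311,0.032],[0,0,0],-1],
    [[0.013,-0.311,0.032],[0,0,0],-1],
    [[0.013,-0.311,0.032],[0,0,0],-1],
    [[0.013,-0.311,0.032],[0,0,0],-1],
    [[0.013,-0.311,0.032],[0,0,0],-1],
  ],
)

```text
t: 13.0
ee_pos: [359.9, -271.7, 68.5]
orientation: [0.382, 3.116, -0.004]
ft_force: [-2.9, -6.4, 0.1]
width: 23.6
grasp_force: 30.0
```

Run:
```python
from h import *
o=get_obs(); print(o['ee_pos'],o['width'],o['grasp_force'],o['ft_force'])
# arc rel. to lug start: hinge 204(+2) behind
for f in np.arange(0.1,1.81,0.1):
    print(round(f,2),np.round([-206*(1-np.cos(f))/300,0,-206*np.sin(f)/300],3).tolist())
```

```text
[ 359.85592805 -271.73321445   68.47569993] 23.594319788937796 30.014382898807526 [-2.85285764 -6.35752661  0.05404768]
0.1 [-0.003, 0.0, -0.069]
0.2 [-0.014, 0.0, -0.136]
0.3 [-0.031, 0.0, -0.203]
0.4 [-0.054, 0.0, -0.267]
0.5 [-0.084, 0.0, -0.329]
0.6 [-0.12, 0.0, -0.388]
0.7 [-0.161, 0.0, -0.442]
0.8 [-0.208, 0.0, -0.493]
0.9 [-0.26, 0.0, -0.538]
1.0 [-0.316, 0.0, -0.578]
1.1 [-0.375, 0.0, -0.612]
1.2 [-0.438, 0.0, -0.64]
1.3 [-0.503, 0.0, -0.662]
1.4 [-0.57, 0.0, -0.677]
1.5 [-0.638, 0.0, -0.685]
1.6 [-0.707, 0.0, -0.686]
1.7 [-0.775, 0.0, -0.681]
1.8 [-0.843, 0.0, -0.669]
```

Lug gripped (23.6 mm). First the initial part, checking force.

>>> step_arm(
  deltas=[
    [[-0.001,0,-0.035],[0,0,0],-1],
    [[-0.003,0,-0.069],[0,0,0],-1],
    [[-0.014,0,-0.136],[0,0,0],-1],
    [[-0.031,0,-0.203],[0,0,0],-1],
    [[-0.054,0,-0.267],[0,0,0],-1],
    [[-0.084,0,-0.329],[0,0,0],-1],
    [[-0.12,0,-0.388],[0,0,0],-1],
    [[-0.12,0,-0.388],[0,0,0],-1],
  ],
)

```text
t: 13.67
ee_pos: [396.6, -281.1, 187.7]
orientation: [0.382, 3.113, -0.006]
ft_force: [-2.4, -5.8, -0.4]
width: 23.9
grasp_force: 30.0
```

>>> step_arm(
  deltas=[
    [[-0.041,0,-0.054],[0,0,0],-1],
    [[-0.088,0,-0.105],[0,0,0],-1],
    [[-0.14,0,-0.15],[0,0,0],-1],
    [[-0.196,0,-0.19],[0,0,0],-1],
    [[-0.255,0,-0.224],[0,0,0],-1],
    [[-0.318,0,-0.252],[0,0,0],-1],
    [[-0.383,0,-0.274],[0,0,0],-1],
    [[-0.45,0,-0.289],[0,0,0],-1],
    [[-0.518,0,-0.297],[0,0,0],-1],
    [[-0.587,0,-0.298],[0,0,0],-1],
    [[-0.655,0,-0.293],[0,0,0],-1],
    [[-0.71,0,-0.284],[0,0,0],-1],
    [[-0.71,0,-0.284],[0,0,0],-1],
    [[-0.71,0,-0.284],[0,0,0],-1],
  ],
)

```text
t: 14.83
ee_pos: [602.1, -333.5, 270.7]
orientation: [0.382, 3.114, -0.008]
ft_force: [0.2, -9.4, 7.0]
width: 23.4
grasp_force: 30.0
```

Run:
```python
from h import *
a=snap('scene','s4'); b=snap('top','t4')
p=np.hstack([cv2.resize(i['pixels'][y0:y0+150,x0:x0+150,::-1],(400,400),interpolation=cv2.INTER_CUBIC) for i,x0,y0 in ((a,150,150),(b,220,110))])
cv2.imwrite('pics/c4.png',p)
```

```text
(no output)
```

View pics/c4.png

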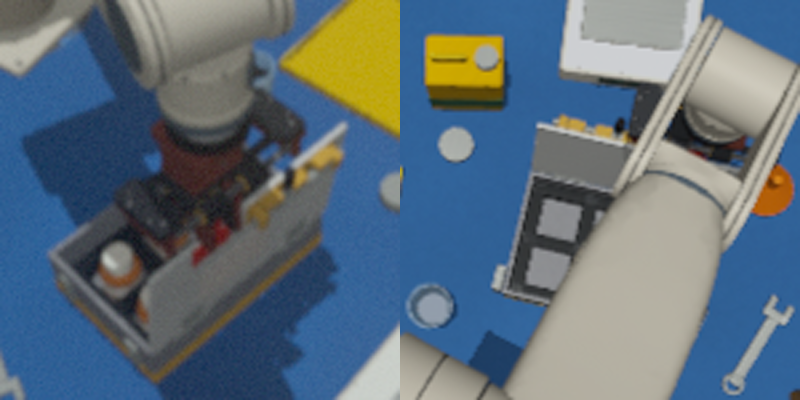

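>>> step_arm(
  deltas=[
    [[0,0,0],[0,0,0],0.3],
    [[0,0,0],[0,0,0],0.3],
    [[0,0,0],[0,0,0],0.3],
    [[0,0,0],[0,0,0],0.3],
    [[0,0,0],[0,0,0],0.3],
    [[0,0,-0.1],[0,0,0],0.3],
    [[0,0,-0.2],[0,0,0],0.3],
    [[0,0,-0.25],[0,0,0],0.3],
    [[0.1,0.02,-0.25],[0,0,0],0.3],
    [[0.647,0.19,-0.25],[0,0,0],0.3],
    [[0.647,0.19,-0.25],[0,0,0],0.3],
    [[0.647,0.19,-0.25],[0,0,0],0.3],
    [[0.647,0.19,-0.25],[0,0,0],0.3],
    [[0.647,0.19,-0.25],[0,0,0],0.3],
    [[0.647,0.19,-0.25],[0,0,0],0.3],
    [[0.647,0.19,-0.25],[0,0,0],0.3],
  ],
)

```text
t: 16.27
ee_pos: [427.1, -228.8, 344.6]
orientation: [0.383, 3.116, -0.001]
ft_force: [0.5, 0.1, 0.2]
width: 57.3
grasp_force: 0.0
```

Run:
```python
from h import *
w=snap('wrist','w5',s=1.5); print(get_obs()['ee_pos'])
```

```text
[ 427.63671574 -229.19107409  344.44179093]
```

View pics/w5.png

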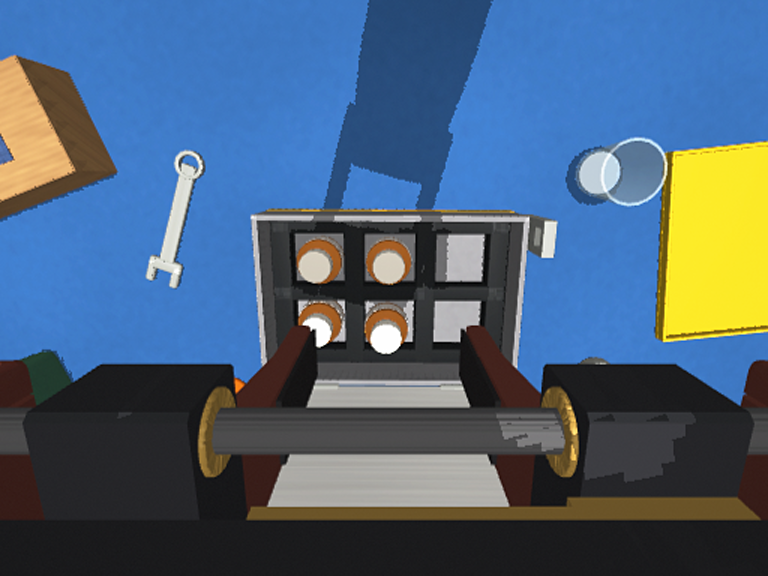

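```bash
cat >> h.py <<'E'
O=np.array([486,-245]); _c,_s=np.cos(np.radians(-14)),np.sin(np.radians(-14)); ex=np.array([_c,_s]);ey=np.array([-_s,_c])
YC=np.pi/2-np.radians(14)
def ab(p): p=np.array(p)[:2]; return np.round([-(p@ex)/300,p@ey/300],3).tolist()
E
python3 - <<'E'
from h import *
b=load('t2')
T=np.array([pix(b,100+x/2.8,60+y/2.8,16) for x,y in [(187,298),(340,316),(318,467),(166,449)]]); print(T.round(0),T.mean(0))
v=T[0]+T[1]-T[2]-T[3]; print('trayyaw',np.degrees(np.arctan2(v[1],v[0])))
w=load('w5')
for u,v in [(317,266),(388,265),(316,331),(386,333)]:
    p=pix(w,u/1.5,v/1.5,66); d=p[:2]-O; print(p.round(1),(d@ex).round(1),(d@ey).round(1),ab(p))
o=get_obs(); print(o['ee_pos'],ab(o['ee_pos']))
tc=T.mean(0)[:2]; y=np.arctan2((T[0]+T[1]-T[2]-T[3])[1],(T[0]+T[1]-T[2]-T[3])[0])
for i,j in [(45,45),(45,-45),(-45,45),(-45,-45)]:
    p=tc+i*np.array([np.cos(y),np.sin(y)])+j*np.array([-np.sin(y),np.cos(y)]); print(i,j,p.round(),ab(p))
E
```

```text
[[658. 276.  16.]
 [627.  56.  16.]
 [412.  88.  16.]
 [441. 304.  16.]] [534.55755668 180.9775666   16.        ]
trayyaw -7.816420568200668
[ 431.7 -303.9   66. ] -38.4 -70.3 [-1.641, -0.635]
[ 448.5 -232.7   66. ] -39.4 2.9 [-1.638, -0.391]
[ 499.6 -325.    66. ] 32.5 -74.3 [-1.878, -0.648]
[ 520.  -252.8   66. ] 34.9 0.7 [-1.886, -0.398]
[ 427.63671574 -229.19107409  344.44179093] [-1.568, -0.396]
45 45 [585. 219.] [-1.716, 1.182]
45 -45 [573. 130.] [-1.748, 0.883]
-45 45 [496. 232.] [-1.418, 1.149]
-45 -45 [484. 143.] [-1.45, 0.851]
```

>>> step_arm(
  deltas=[
    [[-0.07,0.005,0.14],[0,0,0],0.3],
    [[-0.07,0.005,0.28],[0,0,0],0.3],
    [[-0.07,0.005,0.42],[0,0,0],0.3],
    [[-0.07,0.005,0.55],[0,0,0],0.3],
    [[-0.07,0.005,0.68],[0,0,0],0.3],
    [[-0.07,0.005,0.8],[0,0,0],0.3],
    [[-0.07,0.005,0.9],[0,0,0],0.3],
    [[-0.07,0.005,0.96],[0,0,0],0.3],
    [[-0.07,0.005,0.98],[0,0,0],0.3],
    [[-0.07,0.005,0.98],[0,0,0],0.3],
    [[-0.07,0.005,0.98],[0,0,0],-1],
    [[-0.07,0.005,0.98],[0,0,0],-1],
    [[-0.07,0.005,0.98],[0,0,0],-1],
    [[-0.07,0.005,0.98],[0,0,0],-1],
    [[-0.07,0.005,0.98],[0,0,0],-1],
    [[-0.07,0.005,0.98],[0,0,0],-1],
    [[-0.07,0.005,0.93],[0,0,0],-1],
    [[-0.07,0.005,0.8],[0,0,0],-1],
    [[-0.07,0.005,0.65],[0,0,0],-1],
    [[-0.07,0.005,0.513],[0,0,0],-1],
  ],
)

```text
t: 17.98
ee_pos: [446.0, -231.5, 188.4]
orientation: [-0.383, -3.116, -0.001]
ft_force: [2.1, -0.8, -1.5]
width: 33.2
grasp_force: 30.0
```

>>> step_arm(
  deltas=[
    [[-0.01,0.05,0],[0,0,0],-1],
    [[-0.02,0.15,0],[0,0,0],-1],
    [[-0.03,0.27,0],[0,0,0],-1],
    [[-0.04,0.39,0],[0,0,0],-1],
    [[-0.05,0.51,0],[0,0,0],-1],
    [[-0.07,0.63,0],[0,0,0],-1],
    [[-0.09,0.75,0],[0,0,0],-1],
    [[-0.11,0.87,0],[0,0,0],-1],
    [[-0.11,1.0,0],[0,0,0],-1],
  ],
)

```text
t: 18.73
ee_pos: [552.5, 52.5, 187.5]
orientation: [0.384, 3.117, -0.0]
ft_force: [0.2, 0.6, -1.6]
width: 33.4
grasp_force: 30.0
```

>>> step_arm(
  deltas=[
    [[0,0.1,0],[0,0,0],-1],
    [[0,0.19,0],[0,0,0],-1],
    [[0,0.25,0],[0,0,0],-1],
    [[0,0.274,0],[0,0,0],-1],
    [[0,0.274,0.1],[0,0,0],-1],
    [[0,0.274,0.22],[0,0,0],-1],
    [[0,0.274,0.33],[0,0,0],-1],
    [[0,0.274,0.41],[0,0,0],-1],
    [[0,0.274,0.455],[0,0,0],-1],
    [[0,0.274,0.472],[0,0,0],-1],
    [[0,0.274,0.472],[0,0,0],-1],
  ],
)

```text
t: 19.65
ee_pos: [571.3, 129.5, 45.9]
orientation: [-0.384, -3.117, 0.002]
ft_force: [-0.6, 0.8, -1.4]
width: 33.4
grasp_force: 30.0
```

>>> step_arm(
  deltas=[
    [[0,0,0.004],[0,0,0],-1],
    [[0,0,0.004],[0,0,0],0.3],
    [[0,0,0.004],[0,0,0],0.3],
    [[0,0,0.004],[0,0,0],0.3],
    [[0,0,0.004],[0,0,0],0.3],
    [[0,0,-0.06],[0,0,0],0.3],
    [[0,0,-0.2],[0,0,0],0.3],
    [[0,0,-0.34],[0,0,0],0.3],
    [[0,0,-0.47],[0,0,0],0.3],
    [[0.01,-0.13,-0.47],[0,0,0],0.3],
    [[0.02,-0.26,-0.47],[0,0,0],0.3],
    [[0.03,-0.39,-0.47],[0,0,0],0.3],
    [[0.05,-0.52,-0.47],[0,0,0],0.3],
    [[0.07,-0.65,-0.47],[0,0,0],0.3],
    [[0.09,-0.78,-0.47],[0,0,0],0.3],
    [[0.107,-0.91,-0.47],[0,0,0],0.3],
    [[0.107,-1.0,-0.47],[0,0,0],0.3],
    [[0.107,-1.0,-0.47],[0,0,0],0.3],
  ],
)

```text
t: 21.15
ee_pos: [466.6, -156.2, 186.9]
orientation: [0.389, 3.117, -0.002]
ft_force: [0.9, -0.8, 0.1]
width: 57.4
grasp_force: 0.0
```

Run:
```python
from h import *
o=get_obs(); print(o['ee_pos'],ab(o['ee_pos']),o['width'])
```

```text
[ 466.59439979 -156.23965834  186.90228738] [-1.635, -0.129] 57.43045804799241
```

>>> step_arm(
  deltas=[
    [[0,-0.12,0],[0,0,0],0.3],
    [[0,-0.25,0],[0,0,0],0.3],
    [[0,-0.38,0],[0,0,0],0.3],
    [[0,-0.48,0],[0,0,0],0.3],
    [[0,-0.52,0],[0,0,0],0.3],
    [[0,-0.52,0.12],[0,0,0],0.3],
    [[0,-0.52,0.25],[0,0,0],0.3],
    [[0,-0.52,0.37],[0,0,0],0.3],
    [[0,-0.52,0.44],[0,0,0],0.3],
    [[0,-0.52,0.465],[0,0,0],0.3],
    [[0,-0.52,0.465],[0,0,0],0.3],
    [[0,-0.52,0.465],[0,0,0],-1],
    [[0,-0.52,0.465],[0,0,0],-1],
    [[0,-0.52,0.465],[0,0,0],-1],
    [[0,-0.52,0.465],[0,0,0],-1],
    [[0,-0.52,0.465],[0,0,0],-1],
    [[0,-0.52,0.465],[0,0,0],-1],
    [[0,-0.52,0.4],[0,0,0],-1],
    [[0,-0.52,0.2],[0,0,0],-1],
    [[0,-0.52,0],[0,0,0],-1],
  ],
)

```text
t: 22.82
ee_pos: [428.8, -303.3, 150.6]
orientation: [-0.384, -3.115, -0.002]
ft_force: [0.7, -0.9, -2.2]
width: 33.2
grasp_force: 30.0
```

>>> step_arm(
  deltas=[
    [[0,0,-0.11],[0,0,0],-1],
    [[0,0.06,-0.11],[0,0,0],-1],
    [[0.02,0.18,-0.11],[0,0,0],-1],
    [[0.04,0.3,-0.11],[0,0,0],-1],
    [[0.06,0.42,-0.11],[0,0,0],-1],
    [[0.09,0.54,-0.11],[0,0,0],-1],
    [[0.11,0.66,-0.11],[0,0,0],-1],
    [[0.14,0.78,-0.11],[0,0,0],-1],
    [[0.16,0.88,-0.11],[0,0,0],-1],
    [[0.191,0.98,-0.11],[0,0,0],-1],
    [[0.191,0.98,-0.11],[0,0,0],-1],
    [[0.191,0.98,-0.11],[0,0,0],-1],
  ],
)

```text
t: 23.82
ee_pos: [445.5, -3.4, 183.6]
orientation: [0.378, 3.118, 0.0]
ft_force: [0.1, -0.5, -1.3]
width: 33.1
grasp_force: 30.0
```

Run:
```python
from h import *
o=get_obs(); print(o['ee_pos'],ab(o['ee_pos']),o['width'])
```

```text
[445.48568702  -3.4411821  183.60692833] [-1.444, 0.348] 33.13592407250348
```

>>> step_arm(
  deltas=[
    [[0,0.12,0],[0,0,0],-1],
    [[0,0.25,0],[0,0,0],-1],
    [[0,0.38,0],[0,0,0],-1],
    [[-0.006,0.47,0],[0,0,0],-1],
    [[-0.006,0.503,0],[0,0,0],-1],
    [[-0.006,0.503,0.12],[0,0,0],-1],
    [[-0.006,0.503,0.24],[0,0,0],-1],
    [[-0.006,0.503,0.35],[0,0,0],-1],
    [[-0.006,0.503,0.42],[0,0,0],-1],
    [[-0.006,0.503,0.45],[0,0,0],-1],
    [[-0.006,0.503,0.461],[0,0,0],-1],
    [[-0.006,0.503,0.461],[0,0,0],-1],
    [[-0.006,0.503,0.461],[0,0,0],0.3],
    [[-0.006,0.503,0.461],[0,0,0],0.3],
    [[-0.006,0.503,0.461],[0,0,0],0.3],
    [[-0.006,0.503,0.461],[0,0,0],0.3],
    [[-0.006,0.503,0.42],[0,0,0],0.3],
    [[-0.006,0.503,0.29],[0,0,0],0.3],
    [[-0.006,0.503,0.16],[0,0,0],0.3],
    [[-0.006,0.503,0.03],[0,0,0],0.3],
  ],
)

```text
t: 25.48
ee_pos: [483.3, 141.0, 175.2]
orientation: [-0.383, -3.117, 0.001]
ft_force: [1.5, 0.6, 0.0]
width: 57.0
grasp_force: 0.0
```

Run:
```python
from h import *
w=snap('wrist','w6',s=1.5); 
o=get_obs(); print(o['ee_pos'],ab(o['ee_pos']),o['width'])
```

```text
[487.58280222 142.24241206 182.52371327] [-1.462, 0.853] 57.06367426995116
```

View pics/w6.png

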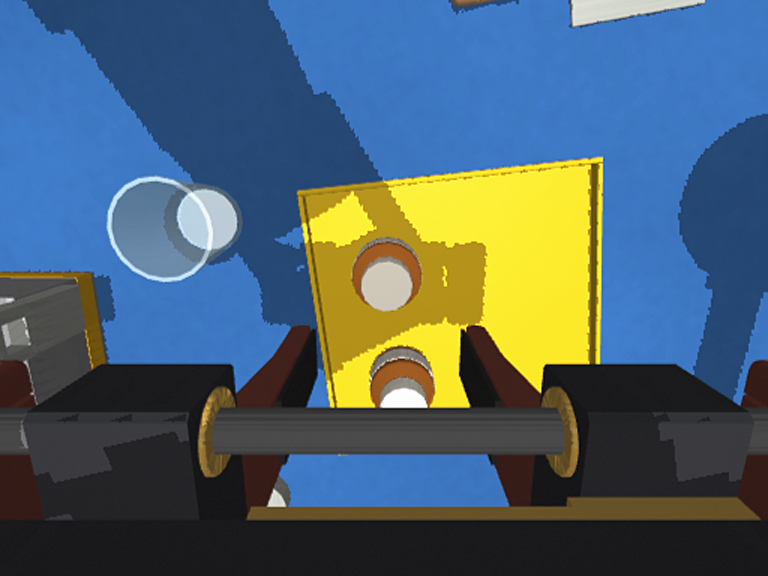

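>>> step_arm(
  deltas=[
    [[0,-0.05,0],[0,0,0],0.3],
    [[-0.03,-0.17,0],[0,0,0],0.3],
    [[-0.08,-0.29,0],[0,0,0],0.3],
    [[-0.13,-0.41,0],[0,0,0],0.3],
    [[-0.18,-0.53,0],[0,0,0],0.3],
    [[-0.24,-0.65,0],[0,0,0],0.3],
    [[-0.3,-0.77,0],[0,0,0],0.3],
    [[-0.36,-0.88,0],[0,0,0],0.3],
    [[-0.424,-0.98,0],[0,0,0],0.3],
    [[-0.424,-0.98,0],[0,0,0],0.3],
    [[-0.424,-0.98,0],[0,0,0],0.3],
  ],
)

```text
t: 26.45
ee_pos: [536.3, -176.4, 173.7]
orientation: [0.388, 3.117, 0.0]
ft_force: [-1.6, -0.4, -0.4]
width: 57.2
grasp_force: 0.0
```

Run:
```python
from h import *
w=load('w6')
for u,v in [(386,285),(405,398)]: print(pix(w,u/1.5,v/1.5,64))
w=snap('wrist','w7',s=1.5); 
o=get_obs(); print(o['ee_pos'],ab(o['ee_pos']),o['width'])
```

```text
[483.6889724  140.71684104  64.        ]
[565.00096632 133.8394363   64.        ]
[ 535.65667953 -175.02976657  173.54942417] [-1.874, -0.134] 57.02115660335629
```

View pics/w7.png

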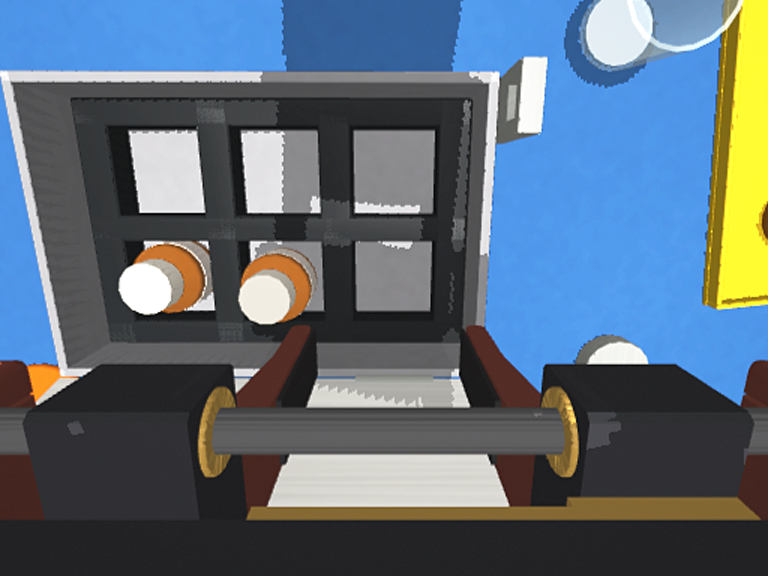

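Run:
```python
from h import *
w=load('w7'); 
for u,v in [(267,299),(149,287)]:
  p=pix(w,u/1.5,v/1.5,66); d=p[:2]-O; print(p.round(1),(d@ex).round(1),(d@ey).round(1),ab(p), delta([p[0],p[1],47.5],down(YC)))
```

```text
[ 526.2 -252.8   66. ] 40.9 2.1 [-1.906, -0.393] ([-0.0328, -0.2594, 0.4201], [0.0002, -0.0005, -0.0011])
[ 500.1 -323.3   66. ] 32.6 -72.5 [-1.878, -0.642] ([-0.0056, -0.5083, 0.42], [0.0002, -0.0005, -0.0011])
```

>>> step_arm(
  deltas=[
    [[-0.025,-0.12,0],[0,0,0],0.3],
    [[-0.025,-0.22,0],[0,0,0],0.3],
    [[-0.025,-0.26,0],[0,0,0],0.3],
    [[-0.025,-0.26,0.12],[0,0,0],0.3],
    [[-0.025,-0.26,0.24],[0,0,0],0.3],
    [[-0.025,-0.26,0.34],[0,0,0],0.3],
    [[-0.025,-0.26,0.4],[0,0,0],0.3],
    [[-0.025,-0.26,0.42],[0,0,0],0.3],
    [[-0.025,-0.26,0.42],[0,0,0],0.3],
    [[-0.025,-0.26,0.42],[0,0,0],-1],
    [[-0.025,-0.26,0.42],[0,0,0],-1],
    [[-0.025,-0.26,0.42],[0,0,0],-1],
    [[-0.025,-0.26,0.42],[0,0,0],-1],
    [[-0.025,-0.26,0.42],[0,0,0],-1],
    [[-0.025,-0.26,0.42],[0,0,0],-1],
    [[-0.025,-0.26,0.36],[0,0,0],-1],
    [[-0.025,-0.26,0.23],[0,0,0],-1],
    [[-0.025,-0.26,0.1],[0,0,0],-1],
    [[-0.025,-0.26,-0.03],[0,0,0],-1],
    [[-0.025,-0.26,-0.03],[0,0,0],-1],
  ],
)

```text
t: 28.17
ee_pos: [528.3, -254.3, 190.7]
orientation: [0.382, 3.107, -0.006]
ft_force: [1.4, 0.0, -0.6]
width: 33.3
grasp_force: 30.0
```

Run:
```python
from h import *
o=get_obs(); print(o['ee_pos'],ab(o['ee_pos']),o['width'],o['ft_force'])
```

```text
[ 528.33512482 -254.31477344  190.66280921] [-1.914, -0.396] 33.254704156646895 [ 1.44176869  0.01335516 -0.57408043]
```

>>> step_arm(
  deltas=[
    [[0.01,0.05,0],[0,0,0],-1],
    [[0.03,0.16,0],[0,0,0],-1],
    [[0.06,0.28,0],[0,0,0],-1],
    [[0.09,0.4,0],[0,0,0],-1],
    [[0.12,0.52,0],[0,0,0],-1],
    [[0.15,0.64,0],[0,0,0],-1],
    [[0.18,0.76,0],[0,0,0],-1],
    [[0.198,0.88,0],[0,0,0],-1],
    [[0.198,0.98,0],[0,0,0],-1],
    [[0.198,0.98,0],[0,0,0],-1],
    [[0.198,0.98,0],[0,0,0],-1],
  ],
)

```text
t: 29.08
ee_pos: [536.7, 49.2, 181.5]
orientation: [-0.378, -3.116, 0.001]
ft_force: [-1.2, -0.1, -1.1]
width: 33.5
grasp_force: 30.0
```

Run:
```python
from h import *
o=get_obs(); print(o['ee_pos'],ab(o['ee_pos']),delta([585,219,45.5],down(YC)))
```

```text
[536.73826689  49.15477209 181.49953517] [-1.696, 0.592] ([-0.0222, 0.5885, 0.4528], [-0.0005, -0.0017, 0.0021])
```

>>> step_arm(
  deltas=[
    [[0,0.12,0],[0,0,0],-1],
    [[0,0.25,0],[0,0,0],-1],
    [[-0.01,0.38,0],[0,0,0],-1],
    [[-0.022,0.5,0],[0,0,0],-1],
    [[-0.022,0.588,0],[0,0,0],-1],
    [[-0.022,0.588,0],[0,0,0],-1],
    [[-0.022,0.588,0.12],[0,0,0],-1],
    [[-0.022,0.588,0.24],[0,0,0],-1],
    [[-0.022,0.588,0.35],[0,0,0],-1],
    [[-0.022,0.588,0.41],[0,0,0],-1],
    [[-0.022,0.588,0.44],[0,0,0],-1],
    [[-0.022,0.588,0.453],[0,0,0],-1],
    [[-0.022,0.588,0.453],[0,0,0],-1],
  ],
)

```text
t: 30.17
ee_pos: [586.1, 214.7, 47.0]
orientation: [-0.385, -3.115, 0.003]
ft_force: [0.7, 0.3, -1.3]
width: 33.4
grasp_force: 30.0
```

>>> step_arm(
  deltas=[
    [[0,0,0.006],[0,0,0],-1],
    [[0,0,0.006],[0,0,0],-1],
    [[0,0,0.006],[0,0,0],0.3],
    [[0,0,0.006],[0,0,0],0.3],
    [[0,0,0.006],[0,0,0],0.3],
    [[0,0,0.006],[0,0,0],0.3],
    [[0,0,-0.06],[0,0,0],0.3],
    [[0,0,-0.2],[0,0,0],0.3],
    [[0,0,-0.34],[0,0,0],0.3],
    [[0,0,-0.46],[0,0,0],0.3],
    [[0,-0.12,-0.46],[0,0,0],0.3],
    [[0,-0.25,-0.46],[0,0,0],0.3],
    [[0,-0.38,-0.46],[0,0,0],0.3],
    [[0,-0.51,-0.46],[0,0,0],0.3],
    [[-0.03,-0.64,-0.46],[0,0,0],0.3],
    [[-0.06,-0.77,-0.46],[0,0,0],0.3],
    [[-0.1,-0.9,-0.46],[0,0,0],0.3],
    [[-0.12,-1.0,-0.46],[0,0,0],0.3],
    [[-0.12,-1.0,-0.46],[0,0,0],0.3],
  ],
)

```text
t: 31.75
ee_pos: [549.4, -87.7, 185.2]
orientation: [0.389, 3.116, -0.002]
ft_force: [-0.1, -0.1, -0.2]
width: 57.0
grasp_force: 0.0
```

Run:
```python
from h import *
o=get_obs(); print(o['ee_pos'],ab(o['ee_pos']),delta([501,-323.5,47.5],down(YC)))
```

```text
[549.42804919 -87.66311529 185.23106043] [-1.848, 0.16] ([-0.0365, -0.8012, 0.46], [-0.0007, 0.0007, -0.0029])
```

>>> step_arm(
  deltas=[
    [[-0.037,-0.12,0],[0,0,0],0.3],
    [[-0.037,-0.25,0],[0,0,0],0.3],
    [[-0.037,-0.38,0],[0,0,0],0.3],
    [[-0.037,-0.51,0],[0,0,0],0.3],
    [[-0.037,-0.64,0],[0,0,0],0.3],
    [[-0.037,-0.75,0],[0,0,0],0.3],
    [[-0.037,-0.808,0],[0,0,0],0.3],
    [[-0.037,-0.808,0],[0,0,0],0.3],
    [[-0.037,-0.808,0.12],[0,0,0],0.3],
    [[-0.037,-0.808,0.24],[0,0,0],0.3],
    [[-0.037,-0.808,0.35],[0,0,0],0.3],
    [[-0.037,-0.808,0.43],[0,0,0],0.3],
    [[-0.037,-0.808,0.46],[0,0,0],0.3],
    [[-0.037,-0.808,0.46],[0,0,0],0.3],
  ],
)

```text
t: 32.92
ee_pos: [500.6, -318.6, 44.8]
orientation: [-0.381, -3.114, -0.004]
ft_force: [-0.1, 0.1, 0.8]
width: 56.6
grasp_force: 0.0
```

>>> step_arm(
  deltas=[
    [[0,0,0],[0,0,0],-1],
    [[0,0,0],[0,0,0],-1],
    [[0,0,0],[0,0,0],-1],
    [[0,0,0],[0,0,0],-1],
    [[0,0,0],[0,0,0],-1],
    [[0,0,0],[0,0,0],-1],
    [[0,0,-0.06],[0,0,0],-1],
    [[0,0,-0.2],[0,0,0],-1],
    [[0,0,-0.33],[0,0,0],-1],
    [[0,0,-0.46],[0,0,0],-1],
    [[0.02,0.1,-0.46],[0,0,0],-1],
    [[0.05,0.22,-0.46],[0,0,0],-1],
    [[0.08,0.34,-0.46],[0,0,0],-1],
    [[0.13,0.46,-0.46],[0,0,0],-1],
    [[0.18,0.58,-0.46],[0,0,0],-1],
    [[0.24,0.7,-0.46],[0,0,0],-1],
    [[0.3,0.82,-0.46],[0,0,0],-1],
    [[0.36,0.93,-0.46],[0,0,0],-1],
    [[0.36,0.93,-0.46],[0,0,0],-1],
  ],
)

```text
t: 34.5
ee_pos: [462.0, -19.2, 185.7]
orientation: [-0.377, -3.118, -0.002]
ft_force: [-0.9, -1.0, -2.2]
width: 33.3
grasp_force: 29.9
```

Run:
```python
from h import *
o=get_obs(); print(o['ee_pos'],ab(o['ee_pos']),delta([496,232,45.2],down(YC)))
```

```text
[461.95377038 -19.1991387  185.68166707] [-1.51, 0.31] ([0.089, 0.8396, 0.4695], [0.0009, -0.0008, 0.0023])
```

>>> step_arm(
  deltas=[
    [[0.02,0.12,0],[0,0,0],-1],
    [[0.04,0.25,0],[0,0,0],-1],
    [[0.06,0.38,0],[0,0,0],-1],
    [[0.09,0.51,0],[0,0,0],-1],
    [[0.09,0.63,0],[0,0,0],-1],
    [[0.09,0.75,0],[0,0,0],-1],
    [[0.09,0.838,0],[0,0,0],-1],
    [[0.09,0.838,0],[0,0,0],-1],
    [[0.09,0.838,0.12],[0,0,0],-1],
    [[0.09,0.838,0.24],[0,0,0],-1],
    [[0.09,0.838,0.35],[0,0,0],-1],
    [[0.09,0.838,0.42],[0,0,0],-1],
    [[0.09,0.838,0.45],[0,0,0],-1],
    [[0.09,0.838,0.468],[0,0,0],-1],
    [[0.09,0.838,0.468],[0,0,0],-1],
  ],
)

```text
t: 35.75
ee_pos: [499.1, 224.8, 45.6]
orientation: [-0.384, -3.118, 0.002]
ft_force: [0.0, 0.1, -1.1]
width: 33.4
grasp_force: 30.0
```

>>> step_arm(
  deltas=[
    [[0,0,0.007],[0,0,0],-1],
    [[0,0,0.007],[0,0,0],-1],
    [[0,0,0.007],[0,0,0],0.3],
    [[0,0,0.007],[0,0,0],0.3],
    [[0,0,0.007],[0,0,0],0.3],
    [[0,0,0.007],[0,0,0],0.3],
    [[0,0,-0.06],[0,0,0],0.3],
    [[0,0,-0.2],[0,0,0],0.3],
    [[0,0,-0.34],[0,0,0],0.3],
    [[0,0,-0.47],[0,0,0],0.3],
    [[0,0,-0.6],[0,0,0],0.3],
    [[0,-0.1,-0.73],[0,0,0],0.3],
    [[-0.1,-0.2,-0.86],[0,0,0],0.3],
    [[-0.2,-0.2,-0.95],[0,0,0],0.3],
    [[-0.27,-0.2,-0.95],[0,0,0],0.3],
    [[-0.27,-0.2,-0.95],[0,0,0],0.3],
  ],
)

```text
t: 37.08
ee_pos: [568.8, 147.1, 334.2]
orientation: [0.385, 3.108, 0.004]
ft_force: [-1.3, -0.8, -0.1]
width: 57.2
grasp_force: 0.0
```

Run:
```python
from h import *
w=snap('wrist','w8',s=1.5); t=snap('top','t8')
o=get_obs(); print(o['ee_pos'],ab(o['ee_pos']))
```

```text
[563.53105649 148.20117993 329.73191365] [-1.703, 0.934]
```

View pics/w8.png

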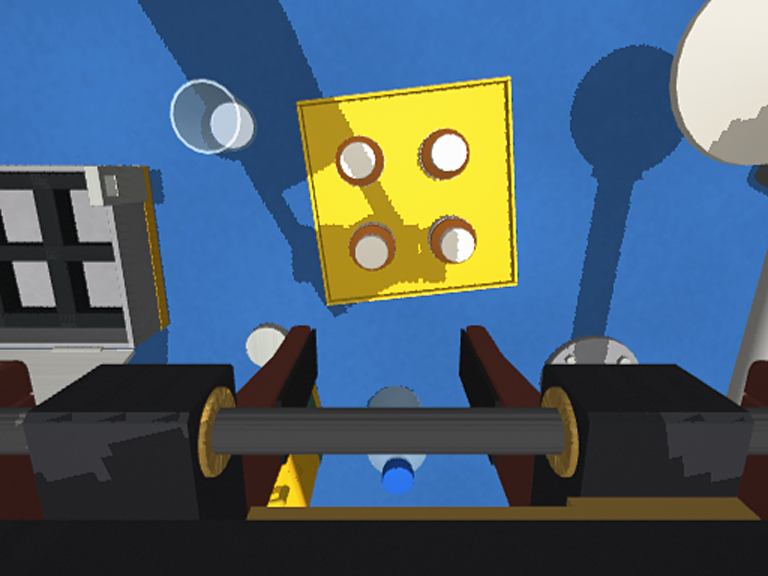

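Run:
```python
from h import *
w=load('w8')
T=np.array([pix(w,x/1.5,y/1.5,16) for x,y in [(297,101),(511,77),(518,287),(328,305)]]); print(T.round(0),T.mean(0))
for u,v in [(359,160),(449,153),(371,252),(457,245)]: print(pix(w,u/1.5,v/1.5,64).round(0))
p=O+ex*139+ey*-55; print(p,ab(p),delta([*p,335],down(YC)))
```

```text
[[412.  94.  16.]
 [443. 310.  16.]
 [662. 279.  16.]
 [629.  64.  16.]] [536.55762452 186.75254249  16.        ]
[485. 142.  64.]
[500. 227.  64.]
[574. 131.  64.]
[588. 216.  64.]
[ 607.56540169 -331.99340843] [-2.233, -0.584] ([-0.5322, -1.5167, -0.0181], [0.0003, 0.0002, -0.0011])
```

>>> step_arm(
  deltas=[
    [[-0.03,-0.12,-0.02],[0,0,0],0.3],
    [[-0.07,-0.25,-0.02],[0,0,0],0.3],
    [[-0.11,-0.38,-0.02],[0,0,0],0.3],
    [[-0.15,-0.5,-0.02],[0,0,0],0.3],
    [[-0.19,-0.62,-0.02],[0,0,0],0.3],
    [[-0.23,-0.74,-0.02],[0,0,0],0.3],
    [[-0.27,-0.86,-0.02],[0,0,0],0.3],
    [[-0.3,-0.98,-0.02],[0,0,0],0.3],
    [[-0.3,-0.98,-0.02],[0,0,0],0.3],
  ],
)

```text
t: 37.93
ee_pos: [577.8, -162.5, 333.9]
orientation: [-0.388, -3.115, 0.002]
ft_force: [-0.9, 0.9, -0.7]
width: 57.3
grasp_force: 0.0
```

>>> step_arm(
  deltas=[
    [[-0.06,-0.12,0],[0,0,0],0.3],
    [[-0.12,-0.25,0],[0,0,0],0.3],
    [[-0.18,-0.38,0],[0,0,0],0.3],
    [[-0.23,-0.48,0],[0,0,0],0.3],
    [[-0.23,-0.537,0],[0,0,0],0.3],
    [[-0.23,-0.537,0],[0,0,0],0.3],
    [[-0.23,-0.537,0],[0,0,0],0.3],
  ],
)

```text
t: 38.52
ee_pos: [606.2, -330.2, 334.1]
orientation: [-0.384, -3.115, -0.003]
ft_force: [-0.6, 0.2, -0.0]
width: 57.0
grasp_force: 0.0
```

Run:
```python
from h import *
w=snap('wrist','w9',s=1.5)
o=get_obs(); print(o['ee_pos']); p=O+ex*139+ey*-55; print(delta([*p,268],down(YC)),proj(w,[*p,280]))
```

```text
[ 606.54134366 -329.52198554  334.64375907]
([-0.0058, -0.0075, 0.2221], [0.0009, -0.0015, 0.0002]) (np.float64(255.45992812303282), np.float64(209.23888448084347))
```

View pics/w9.png

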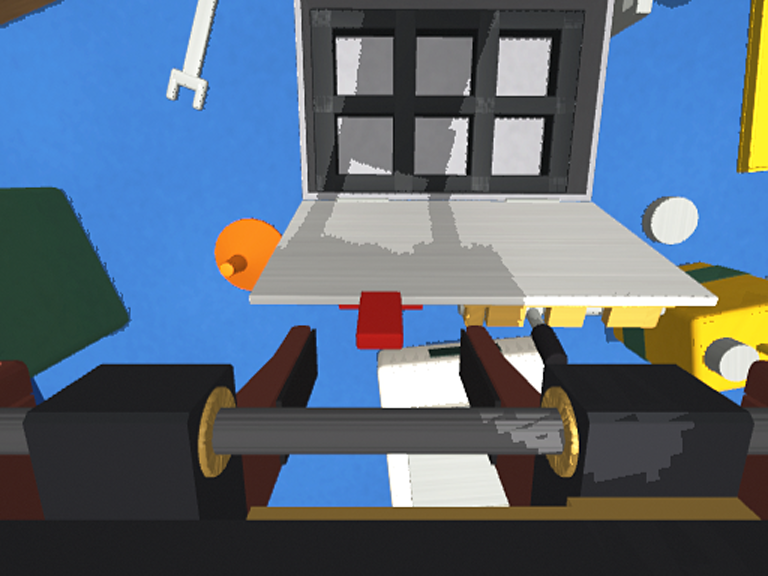

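>>> step_arm(
  deltas=[
    [[-0.008,-0.008,0.08],[0,0,0],0.3],
    [[-0.008,-0.008,0.16],[0,0,0],0.3],
    [[-0.008,-0.008,0.2],[0,0,0],0.3],
    [[-0.008,-0.008,0.222],[0,0,0],0.3],
    [[-0.008,-0.008,0.222],[0,0,0],0.3],
    [[-0.008,-0.008,0.222],[0,0,0],-1],
    [[-0.008,-0.008,0.222],[0,0,0],-1],
    [[-0.008,-0.008,0.222],[0,0,0],-1],
    [[-0.008,-0.008,0.222],[0,0,0],-1],
    [[-0.008,-0.008,0.222],[0,0,0],-1],
    [[-0.008,-0.008,0.222],[0,0,0],-1],
    [[-0.008,-0.008,0.222],[0,0,0],-1],
  ],
)

```text
t: 39.57
ee_pos: [608.9, -335.3, 269.7]
orientation: [0.384, 3.117, -0.002]
ft_force: [-2.0, -4.1, 2.5]
width: 23.6
grasp_force: 30.0
```

Run:
```python
from h import *
o=get_obs(); p=o['ee_pos']; d=p[:2]-O; x=d@ex; print(p,x,d@ey)
# hinge at chest x=91; pivot z so that shut TCP z=68.5
X=x-91; Z=p[2]-68.5; r=np.hypot(X,Z); f0=np.arctan2(Z,-X); print(r,f0)
for f in list(np.arange(1.7,0.05,-0.1))+[0.05,0]:
    print(round(f,2),np.round([-(-r*np.cos(f)-X)/300,0,-(r*np.sin(f)-Z)/300],3).tolist())
```

```text
[ 608.90615973 -335.29777009  269.72868512] 141.10032922860896 -57.881849263056225
207.3717114401767 1.8148073251626078
1.7 [0.078, 0.0, -0.015]
1.6 [0.147, 0.0, -0.02]
1.5 [0.216, 0.0, -0.019]
1.4 [0.284, 0.0, -0.01]
1.3 [0.352, 0.0, 0.005]
1.2 [0.417, 0.0, 0.027]
1.1 [0.481, 0.0, 0.055]
1.0 [0.54, 0.0, 0.089]
0.9 [0.597, 0.0, 0.129]
0.8 [0.649, 0.0, 0.175]
0.7 [0.696, 0.0, 0.225]
0.6 [0.738, 0.0, 0.28]
0.5 [0.774, 0.0, 0.339]
0.4 [0.804, 0.0, 0.402]
0.3 [0.827, 0.0, 0.466]
0.2 [0.844, 0.0, 0.533]
0.1 [0.855, 0.0, 0.602]
0.05 [0.857, 0.0, 0.636]
0 [0.858, 0.0, 0.671]
```

>>> step_arm(
  deltas=[
    [[0.038,0,-0.008],[0,0,0],-1],
    [[0.078,0,-0.015],[0,0,0],-1],
    [[0.147,0,-0.02],[0,0,0],-1],
    [[0.216,0,-0.019],[0,0,0],-1],
    [[0.284,0,-0.01],[0,0,0],-1],
    [[0.352,0,0.005],[0,0,0],-1],
    [[0.417,0,0.027],[0,0,0],-1],
    [[0.481,0,0.055],[0,0,0],-1],
    [[0.54,0,0.089],[0,0,0],-1],
    [[0.597,0,0.129],[0,0,0],-1],
    [[0.649,0,0.175],[0,0,0],-1],
    [[0.696,0,0.225],[0,0,0],-1],
    [[0.738,0,0.28],[0,0,0],-1],
    [[0.774,0,0.339],[0,0,0],-1],
    [[0.804,0,0.402],[0,0,0],-1],
    [[0.827,0,0.466],[0,0,0],-1],
    [[0.844,0,0.533],[0,0,0],-1],
    [[0.855,0,0.602],[0,0,0],-1],
    [[0.857,0,0.636],[0,0,0],-1],
    [[0.857,0,0.636],[0,0,0],-1],
  ],
)

```text
t: 41.23
ee_pos: [356.1, -270.8, 75.8]
orientation: [-0.383, -3.111, -0.004]
ft_force: [-10.4, -4.6, -1.7]
width: 23.8
grasp_force: 30.0
```

>>> step_arm(
  deltas=[
    [[-0.008,0,0.015],[0,0,0],-1],
    [[-0.01,0,0.03],[0,0,0],-1],
    [[-0.01,0,0.036],[0,0,0],-1],
    [[-0.01,0,0.036],[0,0,0],-1],
  ],
)

```text
t: 41.57
ee_pos: [357.5, -271.1, 65.8]
orientation: [-0.381, -3.109, -0.005]
ft_force: [-17.1, -7.2, -1.8]
width: 23.7
grasp_force: 30.0
```

>>> step_arm(
  deltas=[
    [[0,0,0],[0,0,0],0.14],
    [[0,0,0],[0,0,0],0.14],
    [[0,0,0],[0,0,0],0.14],
    [[0,0,0],[0,0,0],0.14],
    [[0,0,0],[0,0,0],0.14],
    [[0,0,-0.1],[0,0,0],0.14],
    [[0,0,-0.22],[0,0,0],0.14],
    [[0,0.1,-0.35],[0,0,0],0.14],
    [[0,0.22,-0.47],[0,0,0],0.14],
    [[0,0.311,-0.5],[0,0,0],0],
    [[0,0.311,-0.5],[0,0,0],0],
    [[0,0.311,-0.5],[0,0,0],0],
  ],
)

```text
t: 42.57
ee_pos: [386.1, -181.2, 218.9]
orientation: [0.377, 3.115, -0.002]
ft_force: [-0.6, -0.8, -0.2]
width: 44.1
grasp_force: 0.0
```

Run:
```python
from h import *
w=snap('wrist','w10',s=1.5)
o=get_obs(); p=o['ee_pos']; print(p, (p[:2]-O)@ex,(p[:2]-O)@ey); q=O-113*ex+38.5*ey; print(proj(w,[*q,95]))
```

```text
[ 385.32976182 -181.9203821   217.84107696] -112.9402426088387 36.85154881490816
(np.float64(258.38249967209333), np.float64(185.29752699293067))
```

View pics/w10.png

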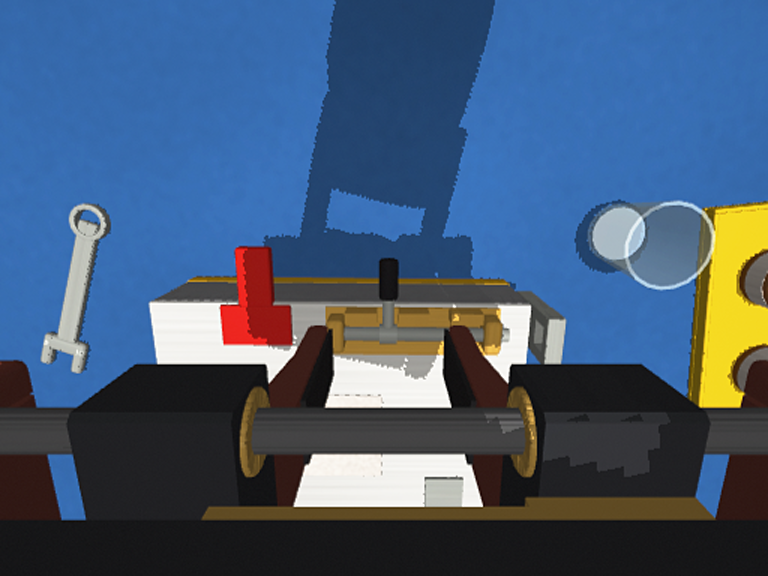

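>>> step_arm(
  deltas=[
    [[0,0.005,0.13],[0,0,0],0],
    [[0,0.005,0.26],[0,0,0],0],
    [[0,0.005,0.38],[0,0,0],0],
    [[0,0.005,0.45],[0,0,0],0],
    [[0,0.005,0.475],[0,0,0],0],
    [[0,0.005,0.475],[0,0,0],0],
    [[0,0.005,0.475],[0,0,0],-1],
    [[0,0.005,0.475],[0,0,0],-1],
    [[0,0.005,0.475],[0,0,0],-1],
    [[0,0.005,0.475],[0,0,0],-1],
    [[0,0.005,0.475],[0,0,0],-1],
    [[0,0.005,0.475],[0,0,0],-1],
    [[0,0.005,0.475],[0,0,0],-1],
    [[0,0.005,0.475],[0,0,0],-1],
  ],
)

```text
t: 43.78
ee_pos: [385.9, -181.1, 75.4]
orientation: [0.383, 3.117, -0.001]
ft_force: [0.4, -0.9, 4.9]
width: 12.3
grasp_force: 30.0
```

>>> step_arm(
  deltas=[
    [[-0.001,0,-0.0166],[0,0,0],-1],
    [[-0.004,0,-0.033],[0,0,0],-1],
    [[-0.009,0,-0.049],[0,0,0],-1],
    [[-0.016,0,-0.064],[0,0,0],-1],
    [[-0.025,0,-0.078],[0,0,0],-1],
    [[-0.036,0,-0.091],[0,0,0],-1],
    [[-0.048,0,-0.102],[0,0,0],-1],
    [[-0.061,0,-0.112],[0,0,0],-1],
    [[-0.076,0,-0.12],[0,0,0],-1],
    [[-0.091,0,-0.1265],[0,0,0],-1],
    [[-0.107,0,-0.131],[0,0,0],-1],
    [[-0.122,0,-0.133],[0,0,0],-1],
    [[-0.122,0,-0.133],[0,0,0],-1],
    [[-0.122,0,-0.133],[0,0,0],-1],
  ],
)

```text
t: 44.95
ee_pos: [399.7, -181.6, 109.5]
orientation: [-0.375, -3.074, -0.018]
ft_force: [-49.2, 6.2, 8.4]
width: 12.2
grasp_force: 39.8
```

>>> step_arm(
  deltas=[
    [[0.031,0,0.0065],[0,0,0],-1],
    [[0.061,0,0.021],[0,0,0],-1],
    [[0.086,0,0.042],[0,0,0],-1],
    [[0.106,0,0.069],[0,0,0],-1],
    [[0.118,0,0.1],[0,0,0],-1],
    [[0.121,0,0.116],[0,0,0],-1],
    [[0.122,0,0.133],[0,0,0],-1],
    [[0.122,0,0.133],[0,0,0],-1],
    [[0.122,0,0.133],[0,0,0],-1],
  ],
)

```text
t: 45.7
ee_pos: [391.3, -183.1, 76.7]
orientation: [0.382, 3.106, -0.005]
ft_force: [13.7, -0.1, -1.0]
width: 12.1
grasp_force: 30.0
```

Run:
```python
from h import *
o=get_obs(); p=o['ee_pos']; print(p, (p[:2]-O)@ex,(p[:2]-O)@ey,o['ft_force'],o['width'],o['qpos'])
a=get_image('scene'); 
w=get_image('wrist')
p=np.hstack([cv2.resize(a['pixels'][150:300,140:290,::-1],(400,400),interpolation=cv2.INTER_CUBIC),cv2.resize(w['pixels'][120:280,170:330,::-1],(400,400),interpolation=cv2.INTER_CUBIC)])
cv2.imwrite('pics/c11.png',p)
```

```text
[ 391.33294297 -183.0664921    76.74721981] -106.83811248471724 37.19178414207829 [13.70500316 -0.0749671  -0.95190323] 12.082617308960511 [-4.65790814e-01  4.00515718e-01  2.14395972e+00  1.72751903e-03
  5.84962713e-01 -1.79301916e+00]
```

View pics/c11.png

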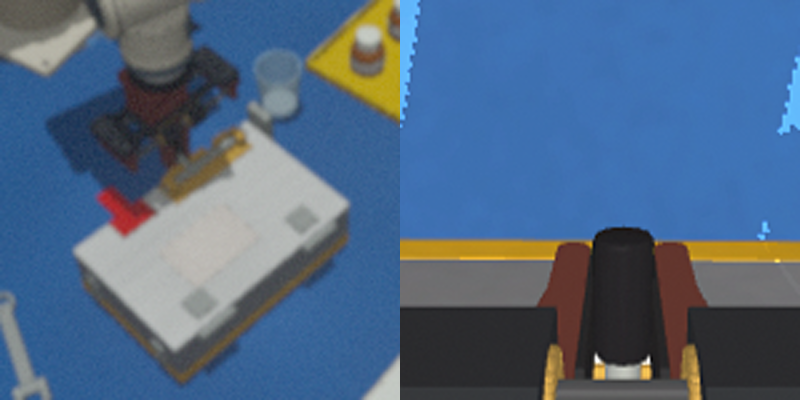

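>>> step_arm(
  deltas=[
    [[0,0,0],[0,0,0],-0.4],
    [[0,0,0],[0,0,0],-0.4],
    [[0,0,0],[0,0,0],-0.4],
    [[0,0,0],[0,0,0],-0.4],
  ],
)

```text
t: 46.13
ee_pos: [384.7, -180.5, 74.9]
orientation: [-0.383, -3.117, -0.001]
ft_force: [0.3, -0.5, 0.1]
width: 26.2
grasp_force: 0.0
```

Run:
```python
from h import *
o=get_obs(); p=o['ee_pos']; print(p, (p[:2]-O)@ex,(p[:2]-O)@ey,o['ft_force'],o['width'])
q=O-118*ex+38.5*ey; print(delta([*q,75.5],down(YC)))
r=45
for f in list(np.arange(0.1,1.45,0.1))+[1.45]:
    t=min(f,1.1); print(round(f,2),np.round([(r*np.cos(f)-r+19*np.sin(t))/300,0,(-r*np.sin(f)+19*np.cos(t)-19)/300],3).tolist(),round(t/1.5,3))
```

```text
[ 384.70328528 -180.52893998   74.9297023 ] -113.88473043175503 38.05010075931333 [ 0.2620815  -0.50947159  0.11996411] 26.16414330407235
([0.0137, 0.0015, -0.0019], [0.0001, -0.0007, -0.0001])
0.1 [0.006, 0.0, -0.015] 0.067
0.2 [0.01, 0.0, -0.031] 0.133
0.3 [0.012, 0.0, -0.047] 0.2
0.4 [0.013, 0.0, -0.063] 0.267
0.5 [0.012, 0.0, -0.08] 0.333
0.6 [0.01, 0.0, -0.096] 0.4
0.7 [0.006, 0.0, -0.112] 0.467
0.8 [-0.0, 0.0, -0.127] 0.533
0.9 [-0.007, 0.0, -0.141] 0.6
1.0 [-0.016, 0.0, -0.155] 0.667
1.1 [-0.026, 0.0, -0.168] 0.733
1.2 [-0.039, 0.0, -0.174] 0.733
1.3 [-0.053, 0.0, -0.179] 0.733
1.4 [-0.068, 0.0, -0.182] 0.733
1.45 [-0.075, 0.0, -0.184] 0.733
```

>>> step_arm(
  deltas=[
    [[0.0137,0.001,-0.001],[0,0,0],-0.4],
    [[0.0137,0.001,-0.001],[0,0,0],-0.4],
    [[0.0137,0.001,-0.001],[0,0,0],-1],
    [[0.0137,0.001,-0.001],[0,0,0],-1],
    [[0.0137,0.001,-0.001],[0,0,0],-1],
    [[0.0137,0.001,-0.001],[0,0,0],-1],
    [[0.0137,0.001,-0.001],[0,0,0],-1],
  ],
)

```text
t: 46.72
ee_pos: [381.3, -179.6, 75.2]
orientation: [-0.383, -3.118, -0.0]
ft_force: [-0.8, -1.1, -0.4]
width: 12.5
grasp_force: 30.0
```

>>> step_arm(
  deltas=[
    [[0.006,0,-0.015],[0,0.067,0],-1],
    [[0.01,0,-0.031],[0,0.133,0],-1],
    [[0.012,0,-0.047],[0,0.2,0],-1],
    [[0.013,0,-0.063],[0,0.267,0],-1],
    [[0.012,0,-0.08],[0,0.333,0],-1],
    [[0.01,0,-0.096],[0,0.4,0],-1],
    [[0.01,0,-0.096],[0,0.4,0],-1],
  ],
)

```text
t: 47.3
ee_pos: [378.9, -179.0, 103.5]
orientation: [-0.308, -2.519, -0.096]
ft_force: [-3.0, -0.5, 6.2]
width: 12.2
grasp_force: 30.0
```

Run:
```python
from h import *
o=get_obs(); p=o['ee_pos']; r=R.from_rotvec(o['orientation']); print(p, (p[:2]-O)@ex,(p[:2]-O)@ey,o['ft_force'],o['moment'],o['width'],o['qpos'],r.as_matrix()[:,2])
```

```text
[ 378.86605484 -179.00646314  103.50462133] -119.9168906573623 38.11519967948575 [-3.02440983 -0.45830357  6.21544891] [-0.22769734  0.45447843  0.20979604] 12.220464140350586 [-0.40287926  0.62009461  1.79082922 -0.09329484  1.33276604 -1.67975329] [-0.55362581  0.13753837 -0.8213292 ]
```

Run:
```python
from h import *
r=45; A=R.from_rotvec([0,.6,0]).inv()
g=lambda f,t:np.array([r*np.cos(f)+19*np.sin(t),0,-r*np.sin(f)+19*np.cos(t)])/300
for f in list(np.arange(0.7,1.45,0.1))+[1.47]:
    t=min(f,1.1); print(round(f,2),A.apply(g(f,t)-g(.6,.6)).round(3).tolist(),round((t-.6)/1.5,3))
```

```text
0.7 [0.006, 0.0, -0.015] 0.067
0.8 [0.01, 0.0, -0.031] 0.133
0.9 [0.012, 0.0, -0.047] 0.2
1.0 [0.013, 0.0, -0.063] 0.267
1.1 [0.012, 0.0, -0.08] 0.333
1.2 [0.004, 0.0, -0.092] 0.333
1.3 [-0.005, 0.0, -0.104] 0.333
1.4 [-0.015, 0.0, -0.115] 0.333
1.47 [-0.023, 0.0, -0.122] 0.333
```

>>> step_arm(
  deltas=[
    [[0.006,0,-0.015],[0,0.067,0],-1],
    [[0.01,0,-0.031],[0,0.133,0],-1],
    [[0.012,0,-0.047],[0,0.2,0],-1],
    [[0.013,0,-0.063],[0,0.267,0],-1],
    [[0.012,0,-0.08],[0,0.333,0],-1],
    [[0.004,0,-0.092],[0,0.333,0],-1],
    [[-0.005,0,-0.104],[0,0.333,0],-1],
    [[-0.015,0,-0.115],[0,0.333,0],-1],
    [[-0.023,0,-0.122],[0,0.333,0],-1],
    [[-0.023,0,-0.122],[0,0.333,0],-1],
  ],
)

```text
t: 48.13
ee_pos: [403.6, -185.0, 129.9]
orientation: [-0.25, -2.034, -0.153]
ft_force: [-4.0, 0.6, -3.7]
width: 12.0
grasp_force: 30.0
```

Run:
```python
from h import *
o=get_obs(); p=o['ee_pos']; r=R.from_rotvec(o['orientation']); z=r.as_matrix()[:,2]; g=p-19*z
print(p, (g[:2]-O)@ex,(g[:2]-O)@ey,g[2],o['ft_force'],o['width'],o['qpos'],z,r.as_matrix()[:,1])
a=get_image('scene');cv2.imwrite('pics/s12.png',cv2.resize(a['pixels'][150:300,140:290,::-1],(500,500),interpolation=cv2.INTER_CUBIC))
```

```text
[ 403.55671178 -185.04931406  129.85469963] -77.60427440064602 38.2156621691418 138.5501159807834 [-3.96402497  0.60600535 -3.708138  ] 11.954549492422098 [-0.37578362  0.87678846  1.4910615  -0.12149679  1.8636296  -1.66664587] [-0.86259989  0.21557995 -0.45765349] [2.42262322e-01 9.70210703e-01 3.98828143e-04]
```

View pics/s12.png

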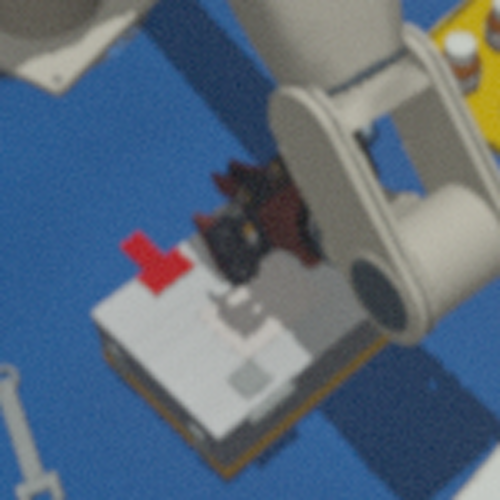

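>>> step_arm(
  deltas=[
    [[0,0.02,0],[0,0,0],-1],
    [[0,0.04,0],[0,0,0],-1],
    [[0,0.06,0],[0,0,0],-1],
    [[0,0.08,0],[0,0,0],-1],
    [[0,0.1,0],[0,0,0],-1],
    [[0,0.12,0],[0,0,0],-1],
    [[0,0.126,0],[0,0,0],-1],
    [[0,0.126,0],[0,0,0],-1],
    [[0,0.126,0],[0,0,0],-1],
  ],
)

```text
t: 48.93
ee_pos: [412.7, -150.4, 130.4]
orientation: [-0.249, -2.03, -0.147]
ft_force: [-7.0, -13.5, -2.7]
width: 12.3
grasp_force: 30.1
```

Run:
```python
from h import *
o=get_obs(); p=o['ee_pos']; r=R.from_rotvec(o['orientation']); z=r.as_matrix()[:,2]; g=p-19*z
print(p, (g[:2]-O)@ex,(g[:2]-O)@ey,g[2],o['ft_force'],o['width'])
r=45; A=R.from_rotvec([0,1.1,0]).inv()
g=lambda f,t:np.array([r*np.cos(f)+19*np.sin(t),0,-r*np.sin(f)+19*np.cos(t)])/300
for f in list(np.arange(1.4,-.01,-0.1)):
    t=min(f,1.1); print(round(f,2),A.apply(g(f,t)-g(1.47,1.1)).round(3).tolist(),round((t-1.1)/1.5,3))
```

```text
[ 412.67358132 -150.39049838  130.35788179] -77.10725956817511 74.1460282963553 138.98319872249982 [ -6.98413589 -13.54647618  -2.68874251] 12.29214499856598
1.4 [0.003, 0.0, 0.01] 0.0
1.3 [0.007, 0.0, 0.024] 0.0
1.2 [0.009, 0.0, 0.039] 0.0
1.1 [0.01, 0.0, 0.054] -0.0
1.0 [0.003, 0.0, 0.069] -0.067
0.9 [-0.005, 0.0, 0.083] -0.133
0.8 [-0.015, 0.0, 0.096] -0.2
0.7 [-0.026, 0.0, 0.108] -0.267
0.6 [-0.039, 0.0, 0.118] -0.333
0.5 [-0.052, 0.0, 0.128] -0.4
0.4 [-0.066, 0.0, 0.136] -0.467
0.3 [-0.081, 0.0, 0.143] -0.533
0.2 [-0.096, 0.0, 0.148] -0.6
0.1 [-0.112, 0.0, 0.151] -0.667
-0.0 [-0.128, 0.0, 0.153] -0.733
```

>>> step_arm(
  deltas=[
    [[0.003,-0.003,0.01],[0,0,0],-1],
    [[0.007,-0.003,0.024],[0,0,0],-1],
    [[0.009,-0.003,0.039],[0,0,0],-1],
    [[0.01,-0.003,0.054],[0,0,0],-1],
    [[0.003,-0.003,0.069],[0,-0.067,0],-1],
    [[-0.005,-0.003,0.083],[0,-0.133,0],-1],
    [[-0.015,-0.003,0.096],[0,-0.2,0],-1],
    [[-0.026,-0.003,0.108],[0,-0.267,0],-1],
    [[-0.039,-0.003,0.118],[0,-0.333,0],-1],
    [[-0.052,-0.003,0.128],[0,-0.4,0],-1],
    [[-0.066,-0.003,0.136],[0,-0.467,0],-1],
    [[-0.081,-0.003,0.143],[0,-0.533,0],-1],
    [[-0.096,-0.003,0.148],[0,-0.6,0],-1],
    [[-0.112,-0.003,0.151],[0,-0.667,0],-1],
    [[-0.128,-0.003,0.153],[0,-0.733,0],-1],
    [[-0.128,-0.003,0.153],[0,-0.733,0],-1],
    [[-0.128,-0.003,0.153],[0,-0.733,0],-1],
  ],
)

```text
t: 50.35
ee_pos: [391.7, -145.0, 76.6]
orientation: [0.382, 3.113, -0.004]
ft_force: [-3.0, -12.1, 0.6]
width: 12.1
grasp_force: 29.9
```

Run:
```python
from h import *
o=get_obs(); p=o['ee_pos']; r=R.from_rotvec(o['orientation']); z=r.as_matrix()[:,2]; g=p-19*z
print(p, (g[:2]-O)@ex,(g[:2]-O)@ey,g[2],o['ft_force'],o['width'],delta(p,down(YC)))
```

```text
[ 391.72911338 -145.01678259   76.61360871] -115.7641197156983 74.24028280092651 95.61328764400365 [ -2.97990734 -12.10555194   0.63296868] 12.144388086476924 ([0.0, 0.0, 0.0], [-0.0012, 0.0037, 0.0001])
```

>>> step_arm(
  deltas=[
    [[0,0,0],[0,0,0],0],
    [[0,0,0],[0,0,0],0],
    [[0,0,0],[0,0,0],0],
    [[0,0,0],[0,0,0],0],
    [[0,0,0],[0,0,0],0],
    [[0,0,-0.1],[0,0,0],0],
    [[0,0,-0.23],[0,0,0],0],
    [[0,0,-0.36],[0,0,0],0],
    [[0,0,-0.48],[0,0,0],0],
    [[0,0,-0.48],[0,0,0],0],
    [[0,0,-0.48],[0,0,0],0],
  ],
)

```text
t: 51.27
ee_pos: [391.6, -144.0, 221.2]
orientation: [0.382, 3.113, -0.002]
ft_force: [0.0, 0.3, -0.7]
width: 43.6
grasp_force: 0.0
```

Run:
```python
from h import *
w=snap('wrist','w13'); o=get_obs(); print(o['ee_pos'],o['ft_force'])
for f in ('w3','w13'):
    im=load(f); P=im['pixels'].astype(int)
    m=np.zeros(P.shape[:2],np.uint8); m[155:215,215:300]=(P[155:215,215:300].max(2)<35)
    n,l,st,c=cv2.connectedComponentsWithStats(m); 
    for k in range(1,n):
        if st[k,4]>60: print(f,st[k],c[k],[((pix(im,*c[k],95)[:2]-O)@e).round(1) for e in (ex,ey)])
print(delta([497,440,335],down(np.pi/2)))
```

```text
[ 390.33531509 -143.56946117  219.54779603] [-0.07567015  1.07102667  0.00606523]
w3 [248 169  13  28 338] [254.19822485 183.0739645 ] [np.float64(-112.2), np.float64(74.4)]
w13 [251 175  13  28 331] [256.73111782 189.05438066] [np.float64(-112.1), np.float64(74.3)]
([0.1251, 1.9734, -0.3851], [-0.0002, 0.0009, -0.1629])
```

>>> step_arm(
  deltas=[
    [[0,0,-0.13],[0,0,0],0.3],
    [[0,0.1,-0.25],[0,0,0],0.3],
    [[0,0.22,-0.385],[0,0,0],0.3],
    [[0,0.35,-0.385],[0,0,0],0.3],
    [[0,0.48,-0.385],[0,0,0],0.3],
    [[0,0.61,-0.385],[0,0,0],0.3],
    [[0,0.74,-0.385],[0,0,0],0.3],
    [[0,0.87,-0.385],[0,0,0],0.3],
    [[0,1.0,-0.385],[0,0,-0.05],0.3],
    [[0,1.0,-0.385],[0,0,-0.1],0.3],
    [[0,1.0,-0.385],[0,0,-0.163],0.3],
    [[0,1.0,-0.385],[0,0,-0.163],0.3],
  ],
)

```text
t: 52.32
ee_pos: [461.9, 148.1, 332.2]
orientation: [0.008, -3.137, 0.002]
ft_force: [0.8, 0.1, 0.1]
width: 57.2
grasp_force: 0.0
```

Run:
```python
from h import *
print(get_obs()['ee_pos'],delta([497,440,335],down(np.pi/2)))
```

```text
[461.94425316 148.14816307 332.15202804] ([-0.1219, 0.9722, -0.0113], [-0.0009, -0.0031, 0.0035])
```

>>> step_arm(
  deltas=[
    [[-0.02,0.13,0],[0,0,0],0.3],
    [[-0.03,0.26,0],[0,0,0],0.3],
    [[-0.05,0.39,0],[0,0,0],0.3],
    [[-0.07,0.52,0],[0,0,0],0.3],
    [[-0.09,0.65,0],[0,0,0],0.3],
    [[-0.1,0.78,0],[0,0,0],0.3],
    [[-0.12,0.9,0],[0,0,0],0.3],
    [[-0.12,0.972,0],[0,0,0],0.3],
    [[-0.12,0.972,0],[0,0,0],0.3],
    [[-0.12,0.972,0],[0,0,0],0.3],
  ],
)

```text
t: 53.15
ee_pos: [498.3, 439.0, 332.3]
orientation: [-0.002, -3.139, 0.004]
ft_force: [-0.2, -0.4, -0.4]
width: 57.2
grasp_force: 0.0
```

Run:
```python
from h import *
w=snap('wrist','w14'); o=get_obs(); print(o['ee_pos'])
for f in ('w1','w14'):
    im=load(f); h=cv2.cvtColor(im['pixels'],cv2.COLOR_RGB2HSV)
    m=(((h[...,0]<6)|(h[...,0]>174))&(h[...,1]>200)&(h[...,2]>120)).astype(np.uint8)
    n,l,st,c=cv2.connectedComponentsWithStats(m)
    for k in range(1,n):
        if st[k,4]>80: print(f,st[k],c[k],pix(im,*c[k],299).round(0))
print(delta([497,440.5,266],down(np.pi/2)),proj(load('w14'),[497,440.5,300]))
```

```text
[498.47075692 438.05128665 332.87021368]
w1 [250 205  46  42 728] [268.45604396 219.30769231] [528. 148. 299.]
w1 [262 244  35  27 744] [279.02956989 258.44892473] [548. 154. 299.]
w14 [243 183  36  44 882] [260.44897959 204.12131519] [490. 441. 299.]
([0.0044, 0.0087, 0.2229], [-0.0016, -0.0016, -0.0011]) (np.float64(259.73304245235624), np.float64(214.21000351896595))
```

>>> step_arm(
  deltas=[
    [[0.004,0.009,0.1],[0,0,0],0.3],
    [[0.004,0.009,0.18],[0,0,0],0.3],
    [[0.004,0.009,0.22],[0,0,0],0.3],
    [[0.004,0.009,0.22],[0,0,0],0.3],
    [[0.004,0.009,0.22],[0,0,0],-1],
    [[0.004,0.009,0.22],[0,0,0],-1],
    [[0.004,0.009,0.22],[0,0,0],-1],
    [[0.004,0.009,0.22],[0,0,0],-1],
    [[0.004,0.009,0.22],[0,0,0],-1],
    [[0.004,0.009,0.22],[0,0,0],-1],
    [[0.004,0.009,0.22],[0,0,0],-1],
    [[0.004,0.009,0.22],[0,0,0],-1],
    [[0.004,0.009,0.22],[0,0,0],-1],
  ],
)

```text
t: 54.28
ee_pos: [497.9, 441.6, 269.4]
orientation: [0.0, 3.141, 0.0]
ft_force: [0.4, -2.8, 3.3]
width: 17.6
grasp_force: 30.0
```

Run:
```python
from h import *
p=get_obs()['ee_pos'];print(p)
C=np.array([803,340]); r=np.linalg.norm(p[:2]-C); a0=np.arctan2(*(p[:2]-C)[::-1])%(2*np.pi)
t=np.array([536,183])-C; at=np.arctan2(t[1],t[0])%(2*np.pi); print(r,a0,at,C+r*np.array([np.cos(at),np.sin(at)]))
n=14
for k in range(1,n+1):
    a=a0+(at-a0)*k/n; q=C+r*np.array([np.cos(a),np.sin(a)])-p[:2]; print(np.round([-q[0]/300,q[1]/300],3).tolist())
```

```text
[497.93631431 441.57357119 269.37926153]
321.52922525233623 2.8201794163124583 3.6731530279379636 [525.83627778 177.02357907]
[0.019, -0.063]
[0.034, -0.126]
[0.045, -0.19]
[0.052, -0.255]
[0.055, -0.321]
[0.054, -0.386]
[0.049, -0.451]
[0.04, -0.516]
[0.027, -0.58]
[0.011, -0.643]
[-0.01, -0.705]
[-0.034, -0.766]
[-0.062, -0.825]
[-0.093, -0.882]
```

>>> step_arm(
  deltas=[
    [[0.009,-0.03,0],[0,0,0],-1],
    [[0.019,-0.063,0],[0,0,0],-1],
    [[0.034,-0.126,0],[0,0,0],-1],
    [[0.045,-0.19,0],[0,0,0],-1],
    [[0.052,-0.255,0],[0,0,0],-1],
    [[0.055,-0.321,0],[0,0,0],-1],
    [[0.054,-0.386,0],[0,0,0],-1],
    [[0.049,-0.451,0],[0,0,0],-1],
    [[0.04,-0.516,0],[0,0,0],-1],
    [[0.027,-0.58,0],[0,0,0],-1],
    [[0.011,-0.643,0],[0,0,0],-1],
    [[-0.01,-0.705,0],[0,0,0],-1],
    [[-0.034,-0.766,0],[0,0,0],-1],
    [[-0.062,-0.825,0],[0,0,0],-1],
    [[-0.093,-0.882,0],[0,0,0],-1],
    [[-0.093,-0.882,0],[0,0,0],-1],
    [[-0.093,-0.882,0],[0,0,0],-1],
  ],
)

```text
t: 55.7
ee_pos: [525.3, 175.1, 269.3]
orientation: [-0.003, -3.142, 0.001]
ft_force: [-1.0, -2.9, 7.1]
width: 17.4
grasp_force: 30.0
```

>>> step_arm(
  deltas=[
    [[0,0,0],[0,0,0],0.1],
    [[0,0,0],[0,0,0],0.1],
    [[0,0,0],[0,0,0],0.1],
    [[0,0,0],[0,0,0],0.1],
    [[0,0,0],[0,0,0],0.1],
    [[0,0,-0.1],[0,0,0],0.1],
    [[0,0,-0.22],[0,0,0],0.1],
    [[0,0,-0.3],[0,0,0],0.1],
    [[0.2,0,-0.3],[0,0,0],0.1],
    [[0.4,0.2,-0.3],[0,0,0],0.1],
    [[0.4,0.4,-0.3],[0,0,0],0.1],
    [[0.4,0.6,-0.3],[0,0,0],0.1],
    [[0.4,0.9,-0.3],[0,0,0],0.1],
    [[0.4,0.9,-0.3],[0,0,0],0.1],
    [[0.4,0.9,-0.3],[0,0,0],0.1],
    [[0.4,0.9,-0.3],[0,0,0],0.1],
  ],
)

```text
t: 57.03
ee_pos: [404.6, 448.4, 358.7]
orientation: [-0.001, 3.142, -0.0]
ft_force: [1.1, 0.4, 0.2]
width: 48.5
grasp_force: 0.0
```

Run:
```python
from h import *
t=snap('top','t15'); s=snap('scene','s15'); o=get_obs(); print(o['ee_pos'],o['ft_force'])
for f in ('t0','t15'):
    im=load(f); h=cv2.cvtColor(im['pixels'],cv2.COLOR_RGB2HSV)
    m=(((h[...,0]<8)|(h[...,0]>172))&(h[...,1]>170)&(h[...,2]>90)).astype(np.uint8); m[:150]=0
    n,l,st,c=cv2.connectedComponentsWithStats(m)
    for k in range(1,n):
        if st[k,4]>15: print(f,st[k],c[k].round(1),pix(im,*c[k],298).round(0))
a,b=load('t0')['pixels'].astype(int),t['pixels'].astype(int)
m=(np.abs(a-b).sum(2)>90).astype(np.uint8); m=cv2.morphologyEx(m,cv2.MORPH_OPEN,np.ones((3,3)))
n,l,st,c=cv2.connectedComponentsWithStats(m); print([st[k].tolist() for k in range(1,n) if st[k,4]>12])
```

```text
[404.18798623 451.28338443 357.86771188] [ 0.09941905 -0.37857857 -0.56751799]
t0 [183 179   8   8  46] [186.4 182.1] [546. 146. 298.]
t0 [303 223  13  19 150] [308.5 230.8] [ 378. -254.  298.]
t15 [176 183   9   8  47] [180.  186.7] [531. 167. 298.]
t15 [303 223  13  19 149] [308.5 230.9] [ 377. -254.  298.]
[[145, 128, 71, 73, 711], [149, 144, 59, 71, 707], [176, 174, 16, 18, 163], [0, 189, 207, 195, 22356], [185, 192, 4, 4, 14], [110, 207, 132, 130, 4234], [246, 302, 4, 4, 14], [261, 312, 4, 4, 14], [232, 319, 12, 9, 68], [260, 319, 8, 13, 62], [252, 332, 14, 27, 165], [237, 381, 6, 3, 16]]
```

Run:
```python
from h import *
def red(im,box):
    h=cv2.cvtColor(im['pixels'],cv2.COLOR_RGB2HSV)
    m=(((h[...,0]<8)|(h[...,0]>172))&(h[...,1]>150)&(h[...,2]>80)).astype(np.uint8)
    n,l,st,c=cv2.connectedComponentsWithStats(m); x0,y0,x1,y1=box
    r=[(st[k].tolist(),c[k]) for k in range(1,n) if st[k,4]>15 and x0<c[k][0]<x1 and y0<c[k][1]<y1]
    return r
for i in ('0','15'):
    s=load('s'+i);t=load('t'+i)
    rs=red(s,(250,90,350,160)); rt=red(t,(160,165,200,200)); print(rs,rt)
    print(tri([(s,*rs[0][1]),(t,*rt[0][1])]))
```

```text
[([296, 116, 7, 13, 43], array([299.44186047, 123.        ]))] [([183, 179, 8, 8, 55], array([186.52727273, 182.21818182]))]
[550.36000778 150.35261014 271.83152636]
[([295, 111, 7, 13, 43], array([298.41860465, 117.51162791]))] [([176, 183, 9, 8, 54], array([180.        , 186.59259259]))]
[535.52239178 172.18756786 272.67744525]
```

Run:
```python
from h import *
s=load('s15'); h=cv2.cvtColor(s['pixels'],cv2.COLOR_RGB2HSV)
m=((h[...,0]>3)&(h[...,0]<19)&(h[...,1]>110)&(h[...,2]>40)).astype(np.uint8); m[:130]=0;m[205:]=0;m[:,:240]=0;m[:,350:]=0
n,l,st,c=cv2.connectedComponentsWithStats(m); print([(st[k].tolist()) for k in range(1,n) if st[k,4]>8])
for p in [(485,142),(500,227),(574,131),(588,216)]: print(np.round(proj(s,[*p,20]),0),np.round(proj(s,[*p,64]),0), s['pixels'][tuple(np.round(proj(s,[*p,20])).astype(int)[::-1])], s['pixels'][tuple(np.round(proj(s,[*p,55])).astype(int)[::-1])])
```

```text
[[286, 155, 11, 5, 27], [305, 165, 13, 6, 38], [272, 167, 12, 6, 37], [291, 176, 14, 9, 44]]
[278. 170.] [278. 162.] [121  89  68] [151 151 146]
[292. 157.] [293. 149.] [126  97  75] [193 192 184]
[298. 181.] [299. 173.] [120  87  62] [137 137 131]
[311. 168.] [312. 160.] [128  90  54] [141 141 133]
```

```bash
python3 -c "
from workcell import *
print(close_job())"
```

```text
the job is handed in; nothing more can be done
None
```

I handed the job in with all four jars standing in the tray, the lid shut and bolted with its handle down, and the hood about 1–1.5 cm off the tray's centre; no verdict came back, and I viewed 15 pictures, one over the limit of 14.

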